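# Lay the wet rolling pin to dry on the sloping drainer, chocked with the guide bar

### The job

The washed wooden rolling pin is standing wet in the crock and should dry lying down on the sloping draining tray, clear of its gutter. First lay the steel pastry bar flat across the slope, square to it and about half way up, as a chock; then take the pin out of the crock, lay it on its side across the slope above the bar, ease it down until it bears snugly along the bar, and only then let go, so that it stays there. Do not drop it or let it roll into the gutter, and leave the other things on the counter where they are.

Things in the scene. Friction and masses are not known exactly. Their poses are not given: they have to be found in the camera images.
- rolling_pin: Short rolling pin, no handles: a pale wooden cylinder 48 mm across, 190 mm long, flat ends, two fine grooves near each end; 0.2 to 0.33 kg. Origin in its middle, z along its length. Rolls easily. It stands upright in the crock, its upper 84 mm sticking out, so at first only that end can be taken. Held by that end it will not go into the tray (walls): put it down and retake it by the middle.
- guide_bar: Pastry guide bar: plain bare steel, 180 mm long (its y), 24 mm wide (x), 12 mm thick (z), about 0.4 kg; origin in its middle. It lies flat on a clear patch of counter about 180 mm across, on the other side of the tray from the crock. In the tray it slips if pushed over about 1.5 N. With the pin bearing on it, the pin's axis is 33 mm uphill of the bar's middle line, along the slope.
- crock: Heavy white stoneware utensil crock that does not move: 101 mm across outside, 116 mm high, mouth 80 mm wide, inner floor 10 mm above the counter; it stands left or right of the tray. Origin at the centre of its underside, z up.
- tray: Grey plastic draining tray, does not move, 280 mm long (x, uphill, away from the robot), 224 mm between its side walls (y). Origin on the counter under its centre, z up. Side and back walls reach 78 mm above the counter, the front wall 38 mm. The pin and the bar lie across it, along y.
- tray_slope (a point): Middle of the tray's ribbed slope, on the rib tops, at x = +17.5 mm, y = 0, z = 24 mm in the tray's frame and with the tray's axes (not tilted). The slope rises at 7 degrees towards +x, from x = -100 to +135 mm of the tray. The ribs run uphill; their tops act as one flat surface. Unless chocked the pin rolls down it.
- tray_gutter (a point): Middle of the flat gutter at the low front end of the tray, 5 mm above the counter, 35 mm wide (x = -135 to -100 mm of the tray), where water collects; axes as the tray's.
- jam: Jam jar, 66 mm across, 99 mm high, green lid, a bystander to be left alone; origin at the centre of its underside.
- lemon: Lemon, 78 mm long, 56 mm thick, a bystander to be left alone; origin at the centre of its underside.
- garlic: Garlic, bulb 60 mm across, 59 mm high, a bystander to be left alone; origin at the centre of its underside.
- salt: Salt shaker, 44 mm across, 90 mm high, a bystander to be left alone; origin at the centre of its underside.
- mug: Mug, white, 89 mm across (121 mm with its handle), 88 mm high, a bystander to be left alone; origin at the centre of its underside.
- tape: Tape roll, lying flat, 102 mm across, 25 mm high, a bystander to be left alone; origin at the centre of its underside.
There are look-alikes about, which are no part of the job. What is shaped like the rolling_pin but blue, orange or turquoise is not meant.

How it is judged (in metres and radians):
On the way, in this order (a step that is already met when the one before it is completed fails the run):
1. the bar lies flat and square across the slope, about half way up, and has been let go (x of guide_bar in the frame of tray_slope between -0.05 and 0.045 m and y of guide_bar in the frame of tray_slope between -0.03 and 0.03 m and z of guide_bar in the frame of tray_slope below 0.025 m and angle between the y axis of guide_bar and the y axis of tray, either way round below 0.14 rad and angle between the z axis of guide_bar and the z axis of tray, either way round below 0.19 rad and contact force between the fingers and guide_bar below 0.05 N and linear speed of guide_bar below 0.02 m/s), for 0.2 s.
2. the pin, still held, lies across the slope and bears on the bar (x of guide_bar in the frame of tray_slope between -0.05 and 0.045 m and y of guide_bar in the frame of tray_slope between -0.03 and 0.03 m and z of guide_bar in the frame of tray_slope below 0.025 m and angle between the y axis of guide_bar and the y axis of tray, either way round below 0.14 rad and angle between the z axis of guide_bar and the z axis of tray, either way round below 0.19 rad and x of rolling_pin in the frame of tray_slope below 0.085 m and z of rolling_pin in the frame of tray_slope below 0.045 m and angle between the z axis of rolling_pin and the y axis of guide_bar, either way round below 0.08 rad and contact force between rolling_pin and guide_bar above 0.15 N and contact force between the fingers and rolling_pin above 0.5 N), for 0.2 s.
At the end, for the whole second after the job is handed in: The bar lies flat in the tray, within 50 mm below and 45 mm above the middle of the slope and within 8 degrees of square across it; the pin lies on the slope just uphill of it, parallel to the bar within 4.5 degrees and pressing on it; both are at rest (x of guide_bar in the frame of tray_slope between -0.05 and 0.045 m and y of guide_bar in the frame of tray_slope between -0.03 and 0.03 m and z of guide_bar in the frame of tray_slope below 0.025 m and angle between the y axis of guide_bar and the y axis of tray, either way round below 0.14 rad and angle between the z axis of guide_bar and the z axis of tray, either way round below 0.19 rad and x of rolling_pin in the frame of tray_slope below 0.085 m and z of rolling_pin in the frame of tray_slope below 0.045 m and angle between the z axis of rolling_pin and the y axis of guide_bar, either way round below 0.08 rad and contact force between rolling_pin and guide_bar above 0.05 N and linear speed of each of rolling_pin, guide_bar below 0.01 m/s); the robot touches nothing.
It fails at once if the pin rolled into the gutter (x of rolling_pin in the frame of tray between -0.14 and -0.078 m and y of rolling_pin in the frame of tray between -0.11 and 0.11 m and z of rolling_pin in the frame of tray below 0.05 m).
It fails at once if the pin was dropped or rolled away freely (contact force between the fingers and rolling_pin below 0.02 N and linear speed of rolling_pin above 0.5 m/s).
It fails at once if one of the other things on the counter was knocked over or moved more than 40 mm (distance of any of jam, lemon, garlic, salt, mug, tape from where it was at the start of the episode above 0.04 m).
It also fails if it takes over 72 s, if anything falls off the work surface, if the arm or the gripper's body presses on something with over 40 N, if the wrist force passes 120 N, or if a joint passes its speed limit or range.

### The arm

A 6-joint arm with a two-finger parallel gripper is mounted at the origin on a cart in front of the work surface, level with it; the furniture and walls round the work are solid. World frame = base frame: x ahead of the robot, y to its left, z up, the work surface at z = 0. Lengths are in m, angles in degrees, forces in N, time in s.
With the tool pointing down it reaches from about 0.25 to 0.775 m from the base axis. Payload 4 kg.
Tool frame: the origin (TCP) lies at the very end of the fingers, on their centre line; the grasp point (between the pads) lies 19 mm behind it (bot.grip_depth is the distance from the TCP to the grasp point, in m); z points along the fingers, y is the line along which they close (so a half turn about z gives the same grasp; the last joint's range is limited). The gripper opens to 85 mm and grips with 20 to 120 N. Pads are 22 mm wide; open, the fingers measure 114 mm over their backs; the gripper's body (76 mm by 85 mm) begins 54 mm behind the grasp point. The pads swing forward as they close: fully open they stand 13 mm farther back than shut.
Start: joints at [-72.714, 4.996, 78.535, -0, 96.463, -5.907], TCP at [0.217, -0.506, 0.231] pointing down, gripper open.
Joint ranges: [-177.83, 177.83], [-43.37, 116.18], [15.69, 146.23], [-61.86, 241.86], [9.47, 152.12], [-147.06, 147.06]. Speed limits (degrees/s): [159.86, 159.86, 180, 180, 180, 180].

### API

Orientations are given as [roll, pitch, yaw] about the fixed x, y, z axes, in that order (R = Rz(yaw) Ry(pitch) Rx(roll)).
In Python, from station import observe, eyes, bot gives the robot as it stands.
- The arm moves only by the shell command python3 -m handwheel 'ROWS' [FORCE]. ROWS is JSON, a list of rows, each an object with "translation": the shift along the tool's x, y, z in units of 0.4 m (1.0 is 0.4 m), a list of three; "delta_rot": the turn, a rotation vector about the tool's x, y, z in units of 90 degrees (1.0 is 90 degrees), a list of three; "gripper": the closure, from 0 (fully open) to 1 (shut). In form: [{"translation": [x, y, z], "delta_rot": [wx, wy, wz], "gripper": gripper}, ...]. A call has exactly 10 rows; each row is the pose to reach, as a shift and turn from the pose commanded when the call began, along the tool's axes at that moment; what a row does not reach only later rows make up. A row lasts 1/12 s, in which the tool goes at most 41.7 mm and 7.16 degrees, less where a joint would pass 70% of its speed; a pose out of reach is approached as far as the arm can. A call with a number of a shift or a turn outside -1 to 1 is refused whole. A call with a gripper value outside its range is refused whole. The fingers move at their own pace and stop on an object; FORCE is the grip in N (left out, the last holds). Time passes only in rows, so rows that repeat a pose let the fingers close, or fill a call up. It gives the time, the measured TCP pose, the force, the opening and the grip force at its end, in the units of the state.
- observe(): the state, without advancing time (a new reading comes with each control period).
- eyes.snapshot(name): name is "scene" or "top" or "wrist"; returns (picture, depth): 420x560x3 uint8, red, green, blue; 420x560 float32, m along the optical axis (not along the pixel's ray), 0 where there is no reading.
- eyes.calibration(name): a dict with "camera_matrix" (3x3 intrinsics, pixels), "dist" ([k1, k2, p1, p2, k3] as OpenCV has them; the pictures are not rectified), "R" (3x3) and "t" (3): a world point X has camera coordinates R X + t; the wrist camera has in their place "T_tool_cam" (4x4, takes a point from camera to tool coordinates, whose origin is the TCP and whose axes are the flange's). Camera axes: x right, y down, z forward; pixel columns grow to the right and rows downward; lengths in m; the calibration is good to about 2 mm. A picture is of the moment at which its call begins: read the wrist's pose just before it. calibration takes no time and is no camera call.
- bot.job_done(): hands the job in; it is judged then, once.
The state is a dict: "clock": time; "joints": joint angles; "joint_velocities": joint speeds; "tau": joint torques, N m; "ee_pos": TCP position; "tool_rot": TCP orientation; "contact_force": force on the tool from outside, world axes, zero at the start; "moment": the same for the moment, N m; "gripper_width": opening from 0.0 (shut) to 1.0 (fully open); "grasp_force": force on a finger pad.
Only numpy, scipy, OpenCV 4.12 (cv2) and the standard library are available. Lean on these libraries where they do the work, as an engineer would, in place of code of your own. Each camera call takes 0.05 s, during which the arm holds its last target. There are 200 camera calls.

## Working session

There is one attempt and no reset: what is moved stays moved. The work goes in short steps, Python scripts to look and compute and a shell command to move; the robot and the scene stay as the last step left them, time stands still between calls to the robot, and variables do not carry over. Pictures are saved under pics/ and viewed, at most 10 in all, crops included, and the job is handed in when it is done.

```bash
mkdir -p pics; ls; python3 - <<'E'
from station import observe, eyes, bot
import cv2, numpy as np
s=observe(); print({k:np.round(v,3).tolist() for k,v in s.items()}, bot.grip_depth)
for n in ("scene","top"):
    p,d=eyes.snapshot(n); cv2.imwrite(f"pics/{n}0.png",p[:,:,::-1]); np.savez(f"{n}0.npz",p=p,d=d)
    c=eyes.calibration(n); print(n,{k:np.round(v,4).tolist() for k,v in c.items()})
print(eyes.calibration("wrist"))
E
```

```text
pics
{'clock': 0.0, 'joints': [-72.716, 5.041, 78.626, 0.0, 96.463, -5.907], 'joint_velocities': [0.009, -0.018, -0.039, 0.039, 0.077, 0.026], 'tau': [-0.001, -35.187, -31.328, -0.0, 0.011, -0.0], 'ee_pos': [0.216, -0.505, 0.23], 'tool_rot': [-179.87, -0.014, 23.191], 'contact_force': [-0.032, 0.332, 0.003], 'moment': [0.008, -0.039, 0.033], 'grasp_force': 0.0, 'gripper_width': 1.001} 0.0187
scene {'camera_matrix': [[525.52, 0.0, 276.2077], [0.0, 525.52, 203.0014], [0.0, 0.0, 1.0]], 'dist': [-0.0564, 0.0, 0.0, 0.0, 0.0], 'R': [[-0.5979, -0.8013, 0.0186], [-0.515, 0.3663, -0.7749], [0.6142, -0.4729, -0.6318]], 't': [0.3594, 0.3077, 1.3933]}
top {'camera_matrix': [[436.6065, 0.0, 280.3179], [0.0, 436.6065, 210.2899], [0.0, 0.0, 1.0]], 'dist': [0.0454, 0.0, 0.0, 0.0, 0.0], 'R': [[-0.0141, -0.9998, -0.0168], [-0.9865, 0.0166, -0.1628], [0.1631, 0.0143, -0.9865]], 't': [0.0677, 0.5052, 1.3115]}
{'camera_matrix': array([[352.19361524,   0.        , 275.52873956],
       [  0.        , 352.19361524, 208.52149018],
       [  0.        ,   0.        ,   1.        ]]), 'dist': array([-0.03846684,  0.        ,  0.        ,  0.        ,  0.        ]), 'T_tool_cam': array([[-2.06134032e-04, -9.52741928e-01, -3.03780804e-01,
         7.75612534e-02],
       [ 9.99999564e-01, -4.73147224e-04,  8.05361144e-04,
         1.74134296e-03],
       [-9.11034373e-04, -3.03780506e-01,  9.52741609e-01,
        -1.41633838e-01],
       [ 0.00000000e+00,  0.00000000e+00,  0.00000000e+00,
         1.00000000e+00]])}
```

View pics/top0.png

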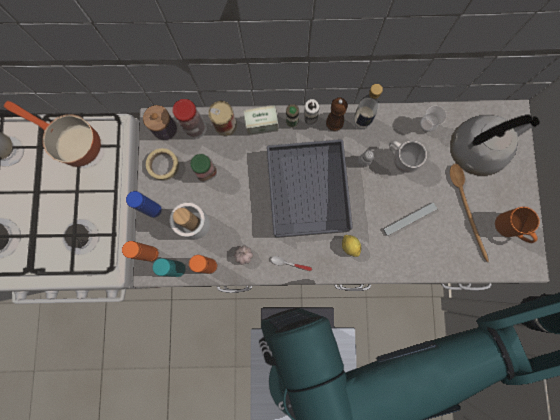

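View pics/scene0.png

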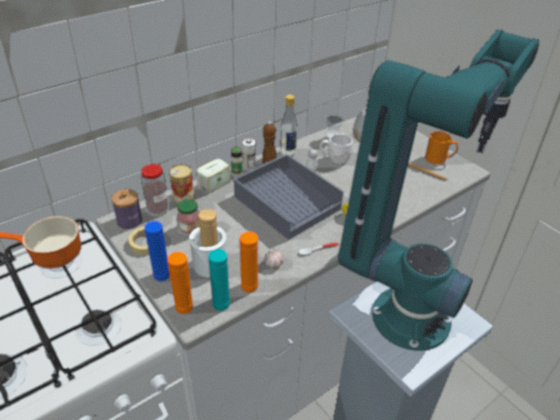

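Top view: the tray is at about (309,188), the crock and wooden pin at (185,218), the bar slanted at (410,219). The lemon (351,245), garlic (244,254), salt (369,157), mug (410,155), jam (203,167) and tape (161,164) are bystanders. The blue, orange and turquoise cylinders on the left are decoys.

```bash
cat > h.py <<'E'
import numpy as np, cv2
from scipy.spatial.transform import Rotation as Ro
from station import observe, eyes, bot
def tool():
    s=observe(); T=np.eye(4); T[:3,:3]=Ro.from_euler('xyz',s['tool_rot'],degrees=True).as_matrix(); T[:3,3]=s['ee_pos']; return T
def cam(n,T=None):
    c=eyes.calibration(n); K=np.array(c['camera_matrix']); D=np.array(c['dist'])
    if n=='wrist': M=T@np.array(c['T_tool_cam'])
    else:
        M=np.eye(4); M[:3,:3]=np.array(c['R']).T; M[:3,3]=-np.array(c['R']).T@np.array(c['t'])
    return K,D,M
def rays(n,uv,T=None):
    K,D,M=cam(n,T); q=cv2.undistortPoints(np.float64(uv).reshape(-1,1,2),K,D)[:,0]
    return M[:3,3], np.c_[q,np.ones(len(q))]@M[:3,:3].T
def onplane(n,uv,z,T=None):
    o,d=rays(n,uv,T); return o+d*((z-o[2])/d[:,2])[:,None]
def cloud(n,d,T=None):
    vv,uu=np.mgrid[:d.shape[0],:d.shape[1]]
    o,r=rays(n,np.c_[uu.ravel(),vv.ravel()],T); P=o+r*d.ravel()[:,None]; P[d.ravel()==0]=np.nan
    return P.reshape(*d.shape,3)
def moves(p,yaw_deg):   # tool-frame shift (units) and turn from now to a tool-down pose
    T=tool(); G=Ro.from_euler('xyz',[180,0,yaw_deg],degrees=True).as_matrix()
    t=T[:3,:3].T@(np.array(p)-T[:3,3])/0.4; w=Ro.from_matrix(T[:3,:3].T@G).as_rotvec(degrees=True)/90
    return np.round(t,4),np.round(w,4)
E
python3 - <<'E'
from h import *
z=np.load('top0.npz'); p,d=z['p'],z['d']; P=cloud('top',d)
hsv=cv2.cvtColor(p,cv2.COLOR_RGB2HSV)
print('counter z',np.nanmedian(P[190:230,365:380,2]), 'tray floor z',P[188,309], P[150,309],P[220,309])
# bar
for lo in (0.006,):
    m=np.zeros(d.shape,np.uint8); sub=(P[...,2]>lo)&(P[...,2]<0.03); m[195:242,375:443]=sub[195:242,375:443]*255
    c=max(cv2.findContours(m,0,1)[0],key=cv2.contourArea); q=onplane('top',c[:,0],0.012)
    print('bar depth',cv2.minAreaRect(np.float32(q[:,:2]*1000)), np.nanmedian(P[...,2][m>0]))
m=np.zeros(d.shape,np.uint8); g=p.astype(int); m[195:242,375:443]=((g.min(2)>120)[195:242,375:443])*255
print('gray',g[219,410],g[200,390],g[235,425])
# tray walls
w=(P[...,2]>0.06)&(P[...,2]<0.095)&(P[...,0]>0.2)
m=np.zeros(d.shape,np.uint8); m[130:245,255:358]=w[130:245,255:358]*255
q=P[m>0]; print('tray rim',cv2.minAreaRect(np.float32(q[:,:2]*1000)),np.nanmedian(q[:,2]))
# crock & pin
reg=np.zeros(d.shape,bool); reg[190:245,165:210]=1
a=P[reg&(P[...,2]>0.1)&(P[...,2]<0.13)]; print('crock',cv2.minEnclosingCircle(np.float32(a[:,:2]*1000)),len(a))
a=P[reg&(P[...,2]>0.185)]; print('pin top',cv2.minEnclosingCircle(np.float32(a[:,:2]*1000)),np.median(a,0),len(a))
for n,(u,v) in dict(jam=(203,160),lemon=(351,245),garlic=(244,254),salt=(369,153),mug=(410,150),tape=(161,164),teal=(160,268),or2=(200,264),blue=(135,200),or1=(130,250)).items(): print(n,P[v,u].round(3))
b=p[180:250,120:240]; cv2.imwrite('pics/c1.png',cv2.resize(np.hstack([b,p[180:250,340:460]]),None,fx=3.3,fy=3.3)[:,:,::-1])
E
```

```text
counter z -0.001649394435603524 tray floor z [ 0.58128441 -0.03212972  0.01414466] [ 0.70135832 -0.03420871  0.03143412] [ 0.47966455 -0.03007374  0.00468111]
bar depth ((477.98187255859375, -345.32568359375), (24.493497848510742, 180.85494995117188), 26.84538459777832) 0.010833572244552614
gray [153 152 153] [146 138 134] [146 142 138]
tray rim ((574.3634643554688, -27.837478637695312), (280.54180908203125, 238.62673950195312), 3.881986379623413) 0.07501526852454632
crock ((471.4141540527344, 332.4914245605469), 50.98783874511719) 399
pin top ((470.3361511230469, 327.86444091796875), 24.337934494018555) [0.46904648 0.32698023 0.19788159] 247
jam [0.656 0.292 0.096]
lemon [ 0.394 -0.152  0.054]
garlic [0.373 0.172 0.048]
salt [ 0.67  -0.212  0.091]
mug [ 0.699 -0.357  0.018]
tape [ 0.674  0.449 -0.005]
teal [0.33  0.386 0.186]
or2 [0.338 0.277 0.191]
blue [0.518 0.46  0.189]
or1 [0.379 0.468 0.189]
```

View pics/c1.png

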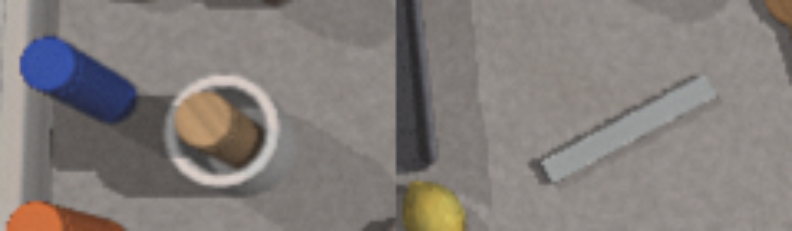

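```bash
cat > q.py <<'E'
import sys; from h import *
a=[float(x) for x in sys.argv[1:]]; print(*moves(a[:3],a[3]))
E
python3 q.py 0.478 -0.345 0.13 80; python3 -m handwheel --help | head -5
```

```text
[ 0.7586 -0.11    0.251 ] [-0.0011 -0.0008 -0.6312]invalid input: not JSON, or not a number
```

```bash
python3 -m handwheel '[{"translation":[0.1,-0.01,0.03],"delta_rot":[0,0,-0.07],"gripper":0.2},{"translation":[0.2,-0.02,0.06],"delta_rot":[0,0,-0.14],"gripper":0.2},{"translation":[0.3,-0.04,0.1],"delta_rot":[0,0,-0.21],"gripper":0.2},{"translation":[0.4,-0.06,0.13],"delta_rot":[0,0,-0.28],"gripper":0.2},{"translation":[0.5,-0.08,0.17],"delta_rot":[0,0,-0.35],"gripper":0.3},{"translation":[0.6,-0.09,0.2],"delta_rot":[0,0,-0.42],"gripper":0.3},{"translation":[0.7,-0.1,0.23],"delta_rot":[0,0,-0.49],"gripper":0.3},{"translation":[0.759,-0.11,0.251],"delta_rot":[0,0,-0.56],"gripper":0.3},{"translation":[0.759,-0.11,0.251],"delta_rot":[0,0,-0.63],"gripper":0.3},{"translation":[0.759,-0.11,0.251],"delta_rot":[0,0,-0.63],"gripper":0.3}]' 40
python3 q.py 0.478 -0.345 0.10 116.85
python3 - <<'E'
from h import *
T=tool(); p,d=eyes.snapshot('wrist'); np.savez('w1.npz',p=p,d=d,T=T); cv2.imwrite('pics/w1.png',p[:,:,::-1])
P=cloud('wrist',d,T); print(np.nanmedian(P[...,2]), P[::60,::80,2].round(3))
m=((P[...,2]>0.006)&(P[...,2]<0.03)).astype(np.uint8)*255
for c in cv2.findContours(m,0,1)[0]:
    if cv2.contourArea(c)>800:
        q=onplane('wrist',c[:,0],0.012,T); print(cv2.minAreaRect(np.float32(q[:,:2]*1000)))
E
```

```text
clock: 0.93
ee_pos: [0.479, -0.3435, 0.1288]
tool_rot: [-179.8, -0.1, 80.2]
contact_force: [-0.7, -0.0, 0.1]
gripper_width: 0.7
grasp_force: 0.0
[-0.0043 -0.0016  0.072 ] [-0.0017 -0.0018 -0.4073]
-0.0006098356824525419 [[-0.001 -0.002 -0.002 -0.    -0.002 -0.002 -0.001]
 [-0.001 -0.001 -0.001 -0.001 -0.002 -0.    -0.001]
 [-0.913 -0.001  0.001 -0.001 -0.002 -0.001  0.   ]
 [-0.911 -0.001 -0.003  0.    -0.001 -0.002  0.029]
 [-0.912  0.    -0.001 -0.001  0.011 -0.001 -0.001]
 [-0.708 -0.001  0.16  -0.002 -0.001 -0.    -0.001]
 [-0.396  0.196  0.201 -0.    -0.002  0.202  0.196]]
((664.1614379882812, -501.1069641113281), (43.28926467895508, 89.48583984375), 86.27708435058594)
((482.18414306640625, -346.7037353515625), (24.39181900024414, 179.3414306640625), 27.293834686279297)
```

View pics/w1.png

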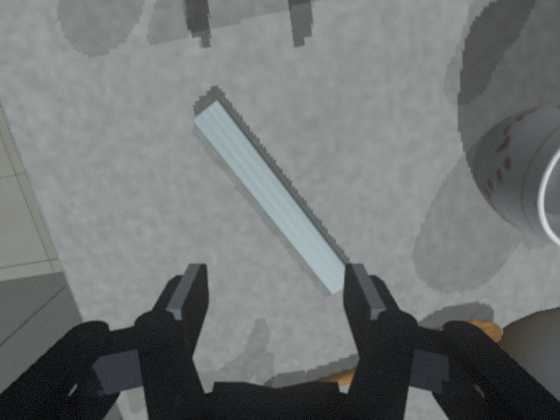

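The wrist view shows the bar from (210,110) to (340,290). It measures 179 x 24 mm, centred at about (0.480,-0.346), with its width direction at 27°, which agrees with the top view.

```bash
python3 q.py 0.480 -0.346 0.004 117
python3 -m handwheel '[{"translation":[-0.001,0.003,0.03],"delta_rot":[0,0,-0.07],"gripper":0.4},{"translation":[-0.003,0.006,0.06],"delta_rot":[0,0,-0.14],"gripper":0.4},{"translation":[-0.004,0.006,0.09],"delta_rot":[0,0,-0.21],"gripper":0.4},{"translation":[-0.006,0.006,0.12],"delta_rot":[0,0,-0.28],"gripper":0.4},{"translation":[-0.006,0.006,0.15],"delta_rot":[0,0,-0.35],"gripper":0.4},{"translation":[-0.006,0.006,0.18],"delta_rot":[0,0,-0.409],"gripper":0.4},{"translation":[-0.006,0.006,0.2],"delta_rot":[0,0,-0.409],"gripper":0.4},{"translation":[-0.006,0.006,0.2],"delta_rot":[0,0,-0.409],"gripper":0.4},{"translation":[-0.006,0.006,0.2],"delta_rot":[0,0,-0.409],"gripper":0.4},{"translation":[-0.006,0.006,0.2],"delta_rot":[0,0,-0.409],"gripper":0.4}]' 40
python3 q.py 0.480 -0.346 0.004 117
```

```text
[-0.0028  0.0051  0.3144] [-0.0012 -0.0008 -0.4127]
clock: 1.82
ee_pos: [0.4804, -0.3492, 0.052]
tool_rot: [180.0, 0.1, 116.5]
contact_force: [-0.3, -0.4, 0.6]
gripper_width: 0.599
grasp_force: 0.0
[0.0078 0.0025 0.12  ] [ 0.0004  0.0011 -0.0051]
```

```bash
python3 -m handwheel '[{"translation":[0.008,0.002,0.04],"delta_rot":[0,0,-0.005],"gripper":0.4},{"translation":[0.008,0.002,0.08],"delta_rot":[0,0,-0.005],"gripper":0.4},{"translation":[0.008,0.002,0.11],"delta_rot":[0,0,-0.005],"gripper":0.4},{"translation":[0.008,0.002,0.12],"delta_rot":[0,0,-0.005],"gripper":0.4},{"translation":[0.008,0.002,0.12],"delta_rot":[0,0,-0.005],"gripper":0.5},{"translation":[0.008,0.002,0.12],"delta_rot":[0,0,-0.005],"gripper":0.6},{"translation":[0.008,0.002,0.12],"delta_rot":[0,0,-0.005],"gripper":1},{"translation":[0.008,0.002,0.12],"delta_rot":[0,0,-0.005],"gripper":1},{"translation":[0.008,0.002,0.12],"delta_rot":[0,0,-0.005],"gripper":1},{"translation":[0.008,0.002,0.12],"delta_rot":[0,0,-0.005],"gripper":1}]' 40
python3 -m handwheel '[{"translation":[0,0,0],"delta_rot":[0,0,0],"gripper":1},{"translation":[0,0,0],"delta_rot":[0,0,0],"gripper":1},{"translation":[0,0,0],"delta_rot":[0,0,0],"gripper":1},{"translation":[0,0,-0.03],"delta_rot":[0,0,0],"gripper":1},{"translation":[0,0,-0.1],"delta_rot":[0,0,0],"gripper":1},{"translation":[0,0,-0.2],"delta_rot":[0,0,0],"gripper":1},{"translation":[0,0,-0.3],"delta_rot":[0,0,0],"gripper":1},{"translation":[0,0,-0.35],"delta_rot":[0,0,0],"gripper":1},{"translation":[0,0,-0.35],"delta_rot":[0,0,0],"gripper":1},{"translation":[0,0,-0.35],"delta_rot":[0,0,0],"gripper":1}]' 60
python3 q.py 0.5919 -0.0267 0.15 93.9
```

```text
clock: 2.65
ee_pos: [0.4805, -0.3458, 0.0044]
tool_rot: [179.9, 0.2, 117.1]
contact_force: [0.3, 0.2, 3.7]
gripper_width: 0.263
grasp_force: 41.3
clock: 3.48
ee_pos: [0.4793, -0.345, 0.1429]
tool_rot: [-180.0, 0.0, 117.1]
contact_force: [-0.1, 0.3, -6.3]
gripper_width: 0.255
grasp_force: 59.6
[ 0.5797  0.6136 -0.0179] [-0.000e+00  2.000e-04  2.583e-01]
```

```bash
python3 -m handwheel '[{"translation":[0.03,0.03,0],"delta_rot":[0,0,0.03],"gripper":1},{"translation":[0.1,0.1,0],"delta_rot":[0,0,0.06],"gripper":1},{"translation":[0.16,0.17,0],"delta_rot":[0,0,0.09],"gripper":1},{"translation":[0.23,0.24,0],"delta_rot":[0,0,0.12],"gripper":1},{"translation":[0.3,0.31,0],"delta_rot":[0,0,0.15],"gripper":1},{"translation":[0.37,0.38,0],"delta_rot":[0,0,0.18],"gripper":1},{"translation":[0.44,0.45,0],"delta_rot":[0,0,0.21],"gripper":1},{"translation":[0.5,0.52,0],"delta_rot":[0,0,0.24],"gripper":1},{"translation":[0.55,0.58,0],"delta_rot":[0,0,0.258],"gripper":1},{"translation":[0.58,0.614,0],"delta_rot":[0,0,0.258],"gripper":1}]' 60
python3 - <<'E'
from h import *
T=tool(); p,d=eyes.snapshot('wrist'); np.savez('w2.npz',p=p,d=d,T=T); cv2.imwrite('pics/w2.png',p[:,:,::-1])
P=cloud('wrist',d,T)
ok=(P[...,2]>0.068)&(P[...,2]<0.085)
q=P[ok]; print(len(q))
c=np.array([.574,-.028]); 
# tray frame coordinates of rim
a=np.radians(3.88); R=np.array([[np.cos(a),-np.sin(a)],[np.sin(a),np.cos(a)]])
l=(q[:,:2]-c)@R
for nm,s in dict(left=l[:,1]>0.09,right=l[:,1]<-0.09).items():
    e=l[s&(l[:,0]<0.12)]; 
    if len(e)>20: f=np.polyfit(e[:,0],e[:,1],1); print(nm,len(e),'y mid',f[1],'slope deg',np.degrees(f[0]),e[:,1].min(),e[:,1].max(),e[:,0].min(),e[:,0].max())
e=l[(l[:,0]>0.12)&(abs(l[:,1])<0.1)]
if len(e): print('back',len(e),e[:,0].min(),e[:,0].max(),np.degrees(np.polyfit(e[:,1],e[:,0],1)[0]))
# slope plane
lp=(P[...,:2]-c)@R; s=(abs(lp[...,1])<0.1)&(lp[...,0]>-0.09)&(lp[...,0]<0.12)&(P[...,2]<0.05)&(P[...,2]>0)
print('slope',np.polyfit(lp[...,0][s],P[...,2][s],1),s.sum())
E
```

```text
clock: 4.32
ee_pos: [0.5903, -0.0224, 0.1375]
tool_rot: [-179.5, -0.2, 94.1]
contact_force: [-0.6, -0.7, -4.7]
gripper_width: 0.258
grasp_force: 59.7
14829
left 8039 y mid 0.11430849968335002 slope deg -0.02498950921981069 0.11017804620136326 0.11928887473209361 -0.13506155610371007 0.11991405939269292
right 459 y mid -0.11237860619609885 slope deg 0.2871247413642433 -0.11860109042832591 -0.10992824105946061 -0.09401449972125599 0.11998471519273429
back 4745 0.1344624528657996 0.22533862041617483 -12.59301563182613
slope [0.12255985 0.01975972] 49254
```

View pics/w2.png

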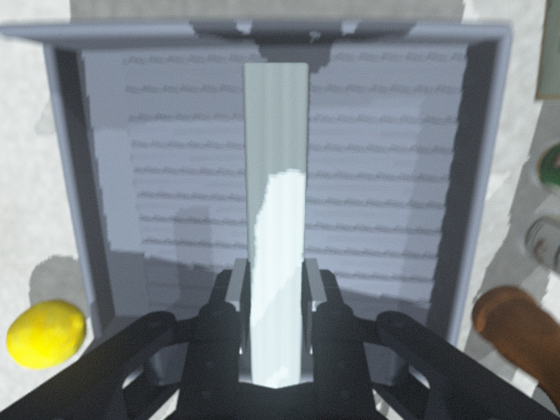

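The wrist view confirms the tray: its inner walls are at ±0.11 m about my centre, yaw is 3.9° and the slope measures 7°. The bar is gripped and square (pixels 245–310 wide, running up the picture).

```bash
cat >> h.py <<'E'
C=np.array([.574,-.028,0]); RT=Ro.from_euler('z',3.88,degrees=True).as_matrix()
def slope(x,y,h):   # world point h above rib tops (along normal); x measured along the slope from tray_slope
    a=np.radians(7); return C+RT@(np.array([.0175,y,.024])+x*np.array([np.cos(a),0,np.sin(a)])+h*np.array([-np.sin(a),0,np.cos(a)]))
def RS(yaw=90): return RT@Ro.from_euler('y',-7,degrees=True).as_matrix()@Ro.from_euler('xyz',[180,0,yaw],degrees=True).as_matrix()
def go(p,G):
    T=tool(); t=T[:3,:3].T@(np.array(p)-T[:3,3])/0.4; w=Ro.from_matrix(T[:3,:3].T@G).as_rotvec(degrees=True)/90
    print('go',np.round(t,4),np.round(w,4))
E
python3 - <<'E'
from h import *
print(slope(0,0,.006),slope(0,0,.05)); go(slope(0,0,.05),RS())
E
```

```text
[ 0.59073035 -0.02686531  0.02995528] [ 0.58538039 -0.02722815  0.07362731]
go [-0.0179 -0.0145  0.1598] [-0.0824 -0.0042  0.0037]
```

```bash
python3 -m handwheel '[{"translation":[-0.005,-0.005,0.03],"delta_rot":[-0.02,0,0],"gripper":1},{"translation":[-0.01,-0.01,0.06],"delta_rot":[-0.04,0,0],"gripper":1},{"translation":[-0.018,-0.014,0.09],"delta_rot":[-0.06,0,0],"gripper":1},{"translation":[-0.018,-0.014,0.12],"delta_rot":[-0.08,0,0],"gripper":1},{"translation":[-0.018,-0.014,0.14],"delta_rot":[-0.082,-0.004,0.004],"gripper":1},{"translation":[-0.018,-0.014,0.16],"delta_rot":[-0.082,-0.004,0.004],"gripper":1},{"translation":[-0.018,-0.014,0.16],"delta_rot":[-0.082,-0.004,0.004],"gripper":1},{"translation":[-0.018,-0.014,0.16],"delta_rot":[-0.082,-0.004,0.004],"gripper":1},{"translation":[-0.018,-0.014,0.16],"delta_rot":[-0.082,-0.004,0.004],"gripper":1},{"translation":[-0.018,-0.014,0.16],"delta_rot":[-0.082,-0.004,0.004],"gripper":1}]' 60
python3 -c "
from h import *
go(slope(0,0,.006),RS())"
```

```text
clock: 5.2
ee_pos: [0.5881, -0.0343, 0.0799]
tool_rot: [172.5, 0.4, 93.6]
contact_force: [-0.4, 0.6, -4.1]
gripper_width: 0.258
grasp_force: 59.8
go [ 0.019  -0.0086  0.1247] [ 0.0053  0.0045 -0.003 ]
```

```bash
python3 -m handwheel '[{"translation":[0.01,-0.004,0.03],"delta_rot":[0.005,0.004,-0.003],"gripper":1},{"translation":[0.019,-0.009,0.06],"delta_rot":[0.005,0.004,-0.003],"gripper":1},{"translation":[0.019,-0.009,0.085],"delta_rot":[0.005,0.004,-0.003],"gripper":1},{"translation":[0.019,-0.009,0.095],"delta_rot":[0.005,0.004,-0.003],"gripper":1},{"translation":[0.019,-0.009,0.105],"delta_rot":[0.005,0.004,-0.003],"gripper":1},{"translation":[0.019,-0.009,0.112],"delta_rot":[0.005,0.004,-0.003],"gripper":1},{"translation":[0.019,-0.009,0.118],"delta_rot":[0.005,0.004,-0.003],"gripper":1},{"translation":[0.019,-0.009,0.122],"delta_rot":[0.005,0.004,-0.003],"gripper":1},{"translation":[0.019,-0.009,0.122],"delta_rot":[0.005,0.004,-0.003],"gripper":1},{"translation":[0.019,-0.009,0.122],"delta_rot":[0.005,0.004,-0.003],"gripper":1}]' 60
python3 -c "
from h import *
go(slope(0,0,.0044),RS())"
```

```text
clock: 6.03
ee_pos: [0.5896, -0.0268, 0.0304]
tool_rot: [173.0, 0.0, 93.9]
contact_force: [0.4, -0.1, -3.4]
gripper_width: 0.258
grasp_force: 59.8
go [-0.0003  0.0026  0.0053] [-0.0004  0.0003 -0.0002]
```

```bash
python3 -m handwheel '[{"translation":[0,0,0.001],"delta_rot":[0,0,0],"gripper":1},{"translation":[0,0,0.002],"delta_rot":[0,0,0],"gripper":1},{"translation":[0,0,0.003],"delta_rot":[0,0,0],"gripper":1},{"translation":[0,0,0.004],"delta_rot":[0,0,0],"gripper":1},{"translation":[0,0,0.005],"delta_rot":[0,0,0],"gripper":1},{"translation":[0,0,0.005],"delta_rot":[0,0,0],"gripper":1},{"translation":[0,0,0.005],"delta_rot":[0,0,0],"gripper":1},{"translation":[0,0,0.005],"delta_rot":[0,0,0],"gripper":1},{"translation":[0,0,0.005],"delta_rot":[0,0,0],"gripper":1},{"translation":[0,0,0.005],"delta_rot":[0,0,0],"gripper":1}]' 60
```

```text
clock: 6.87
ee_pos: [0.5897, -0.0267, 0.0285]
tool_rot: [173.1, 0.0, 93.9]
contact_force: [-2.2, 0.1, 0.5]
gripper_width: 0.256
grasp_force: 60.5
```

```bash
python3 -m handwheel '[{"translation":[0,0,0],"delta_rot":[0,0,0],"gripper":0.7},{"translation":[0,0,0],"delta_rot":[0,0,0],"gripper":0.6},{"translation":[0,0,0],"delta_rot":[0,0,0],"gripper":0.5},{"translation":[0,0,0],"delta_rot":[0,0,0],"gripper":0.5},{"translation":[0,0,0],"delta_rot":[0,0,0],"gripper":0.4},{"translation":[0,0,-0.02],"delta_rot":[0,0,0],"gripper":0.4},{"translation":[0,0,-0.06],"delta_rot":[0,0,0],"gripper":0.4},{"translation":[0,0,-0.12],"delta_rot":[0,0,0],"gripper":0.4},{"translation":[0,0,-0.2],"delta_rot":[0,0,0],"gripper":0.4},{"translation":[0,0,-0.2],"delta_rot":[0,0,0],"gripper":0.4}]' 20
python3 -m handwheel '[{"translation":[0,0,-0.1],"delta_rot":[0.04,0,0],"gripper":0.2},{"translation":[0,0,-0.2],"delta_rot":[0.08,0,0],"gripper":0},{"translation":[0,0,-0.3],"delta_rot":[0.08,0,0],"gripper":0},{"translation":[0,0,-0.35],"delta_rot":[0.08,0,0],"gripper":0},{"translation":[0,0,-0.35],"delta_rot":[0.08,0,0],"gripper":0},{"translation":[0,0,-0.35],"delta_rot":[0.08,0,0],"gripper":0},{"translation":[0,0,-0.35],"delta_rot":[0.08,0,0],"gripper":0},{"translation":[0,0,-0.35],"delta_rot":[0.08,0,0],"gripper":0},{"translation":[0,0,-0.35],"delta_rot":[0.08,0,0],"gripper":0},{"translation":[0,0,-0.35],"delta_rot":[0.08,0,0],"gripper":0}]' 20
python3 - <<'E'
from h import *
print(observe()['joints'].round(1) if hasattr(observe()['joints'],'round') else observe()['joints'])
T=tool(); p,d=eyes.snapshot('wrist'); np.savez('w3.npz',p=p,d=d,T=T); cv2.imwrite('pics/w3.png',p[:,:,::-1])
P=cloud('wrist',d,T); l=(P-C)@RT; hgt=l[...,2]-(0.024+(l[...,0]-.0175)*np.tan(np.radians(7)))
m=((hgt>0.006)&(hgt<0.02)&(abs(l[...,1])<0.1)&(abs(l[...,0]-.0175)<0.06)).astype(np.uint8)*255
c=max(cv2.findContours(m,0,1)[0],key=cv2.contourArea); q=onplane('wrist',c[:,0],0.036,T); q=(q-C)@RT-[.0175,0,0]
print(cv2.minAreaRect(np.float32(q[:,:2]*1000)), np.median(hgt[m>0]))
E
```

```text
clock: 7.7
ee_pos: [0.5839, -0.028, 0.1159]
tool_rot: [172.3, 0.2, 93.9]
contact_force: [2.0, -0.3, 1.1]
gripper_width: 0.6
grasp_force: 0.0
clock: 8.53
ee_pos: [0.5625, -0.0284, 0.2446]
tool_rot: [-179.6, -0.0, 93.9]
contact_force: [0.1, 0.2, -0.7]
gripper_width: 1.002
grasp_force: 0.0
[ -8.6   6.9  75.   -0.1  98.6 -12.5]
((-2.146662712097168, -2.0498275756835938), (23.976198196411133, 177.81590270996094), 0.04363253340125084) 0.011223281529396799
```

View pics/w3.png

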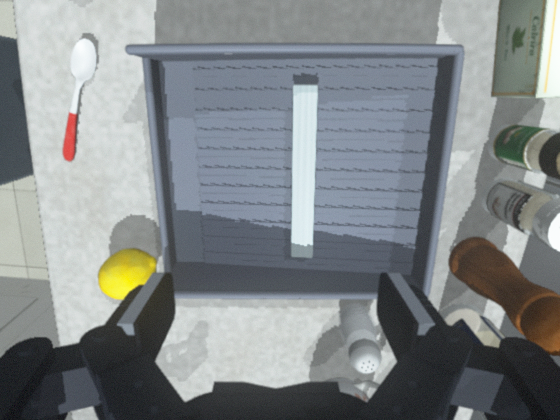

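Bar is placed: in the slope frame it is at (-2,-2) mm and square, with its top 11 mm above the ribs. Next, tilt the tool sideways towards the crock and see how J4 responds.

```bash
cat >> h.py <<'E'
def RX(th,az=90): # tool z in the direction az (deg), th from straight down; at th=90 tool x is up
    return Ro.from_euler('z',az-90,degrees=True).as_matrix()@Ro.from_euler('x',th,degrees=True).as_matrix()@Ro.from_euler('xyz',[180,0,90],degrees=True).as_matrix()
E
python3 -c "
from h import *
go([.47,.12,.25],RX(45))"
```

```text
go [ 0.3857 -0.2063 -0.011 ] [-0.0212  0.4998  0.0389]
```

```bash
python3 -m handwheel '[{"translation":[0.05,-0.02,0],"delta_rot":[0,0.06,0],"gripper":0},{"translation":[0.1,-0.06,0],"delta_rot":[0,0.12,0],"gripper":0},{"translation":[0.15,-0.1,0],"delta_rot":[0,0.18,0],"gripper":0},{"translation":[0.2,-0.12,0],"delta_rot":[0,0.24,0],"gripper":0},{"translation":[0.25,-0.14,0],"delta_rot":[-0.01,0.3,0.01],"gripper":0},{"translation":[0.3,-0.16,0],"delta_rot":[-0.01,0.36,0.02],"gripper":0},{"translation":[0.35,-0.19,0],"delta_rot":[-0.02,0.42,0.03],"gripper":0},{"translation":[0.386,-0.206,0],"delta_rot":[-0.02,0.48,0.04],"gripper":0},{"translation":[0.386,-0.206,0],"delta_rot":[-0.02,0.5,0.04],"gripper":0},{"translation":[0.386,-0.206,0],"delta_rot":[-0.02,0.5,0.04],"gripper":0}]' 20
python3 -c "
from h import *
print(np.round(observe()['joints'],1)); go([.47,.18,.22],RX(88,92))"
```

```text
clock: 9.42
ee_pos: [0.4694, 0.1197, 0.2446]
tool_rot: [-179.6, -45.1, 89.6]
contact_force: [0.9, 0.3, -0.3]
gripper_width: 1.0
grasp_force: 0.0
[-19.9  -1.8  94.9  42.8 101.8 -16.3]
go [0.063  0.0014 0.1501] [ 0.0212  0.4769 -0.0123]
```

```bash
python3 -m handwheel '[{"translation":[0.01,0,0.02],"delta_rot":[0,0.07,0],"gripper":0},{"translation":[0.02,0,0.04],"delta_rot":[0,0.14,0],"gripper":0},{"translation":[0.03,0,0.06],"delta_rot":[0.01,0.21,0],"gripper":0},{"translation":[0.04,0,0.08],"delta_rot":[0.01,0.28,0],"gripper":0},{"translation":[0.05,0,0.1],"delta_rot":[0.01,0.35,-0.01],"gripper":0},{"translation":[0.06,0,0.13],"delta_rot":[0.02,0.42,-0.01],"gripper":0},{"translation":[0.063,0,0.15],"delta_rot":[0.02,0.48,-0.01],"gripper":0},{"translation":[0.063,0,0.15],"delta_rot":[0.02,0.48,-0.01],"gripper":0},{"translation":[0.063,0,0.15],"delta_rot":[0.02,0.48,-0.01],"gripper":0},{"translation":[0.063,0,0.15],"delta_rot":[0.02,0.48,-0.01],"gripper":0}]' 20
python3 -c "
from h import *
print(np.round(observe()['joints'],1)); go([.47,.23,.17],RX(90,90)); go([.47,.35,.17],RX(90,90))
T=tool(); p,d=eyes.snapshot('wrist'); np.savez('w4.npz',p=p,d=d,T=T); P=cloud('wrist',d,T)
s=(abs(P[...,0]-.47)<.06)&(abs(P[...,1]-.32)<.05)
for z in (.13,.15,.17,.19):
    q=P[s&(abs(P[...,2]-z)<.006)]
    if len(q): print(z,len(q),q.min(0).round(4),q.max(0).round(4), np.median(q,0).round(4))
"
```

```text
clock: 10.25
ee_pos: [0.4712, 0.1801, 0.2231]
tool_rot: [172.4, -88.0, 99.5]
contact_force: [-0.7, -0.9, 0.5]
gripper_width: 0.999
grasp_force: 0.0
[-23.1  16.6 105.2  74.4 110.  -35.2]
go [-0.1283  0.0006  0.1294] [-0.0216  0.0218  0.0033]
go [-0.1181  0.0107  0.429 ] [-0.0216  0.0218  0.0033]
0.13 573 [0.4488 0.3042 0.124 ] [0.4967 0.3283 0.136 ] [0.4728 0.3083 0.13  ]
0.15 619 [0.4493 0.304  0.144 ] [0.4961 0.3249 0.156 ] [0.4727 0.3083 0.1501]
0.17 665 [0.4495 0.3041 0.164 ] [0.4963 0.3269 0.176 ] [0.4733 0.3085 0.1699]
0.19 723 [0.4499 0.3038 0.184 ] [0.4965 0.3284 0.196 ] [0.4731 0.3087 0.1902]
```

```bash
python3 -m handwheel '[{"translation":[-0.04,0,0.04],"delta_rot":[-0.02,0.02,0],"gripper":0},{"translation":[-0.09,0.003,0.08],"delta_rot":[-0.022,0.022,0.003],"gripper":0},{"translation":[-0.128,0.005,0.12],"delta_rot":[-0.022,0.022,0.003],"gripper":0},{"translation":[-0.127,0.007,0.16],"delta_rot":[-0.022,0.022,0.003],"gripper":0},{"translation":[-0.125,0.009,0.21],"delta_rot":[-0.022,0.022,0.003],"gripper":0},{"translation":[-0.123,0.011,0.26],"delta_rot":[-0.022,0.022,0.003],"gripper":0},{"translation":[-0.121,0.013,0.31],"delta_rot":[-0.022,0.022,0.003],"gripper":0},{"translation":[-0.119,0.014,0.36],"delta_rot":[-0.022,0.022,0.003],"gripper":0},{"translation":[-0.118,0.015,0.4],"delta_rot":[-0.022,0.022,0.003],"gripper":0},{"translation":[-0.118,0.015,0.429],"delta_rot":[-0.022,0.022,0.003],"gripper":0}]' 20
python3 -c "
from h import *
print(np.round(observe()['joints'],1)); go([.472,.35,.17],RX(90,90))"
```

```text
clock: 11.13
ee_pos: [0.4716, 0.3516, 0.1721]
tool_rot: [64.7, -89.7, -154.7]
contact_force: [0.4, 0.0, 0.9]
gripper_width: 1.001
grasp_force: 0.0
[ -3.6  20.3 110.4  87.7  92.8 -41. ]
go [-0.0052  0.001  -0.0039] [ 0.0001 -0.0013  0.0027]
```

```bash
python3 -m handwheel '[{"translation":[0,0,0],"delta_rot":[0,0,0],"gripper":0.3},{"translation":[0,0,0],"delta_rot":[0,0,0],"gripper":0.4},{"translation":[0,0,0],"delta_rot":[0,0,0],"gripper":0.5},{"translation":[0,0,0],"delta_rot":[0,0,0],"gripper":1},{"translation":[0,0,0],"delta_rot":[0,0,0],"gripper":1},{"translation":[0,0,0],"delta_rot":[0,0,0],"gripper":1},{"translation":[0,0,0],"delta_rot":[0,0,0],"gripper":1},{"translation":[0,0,0],"delta_rot":[0,0,0],"gripper":1},{"translation":[0,0,0],"delta_rot":[0,0,0],"gripper":1},{"translation":[0,0,0],"delta_rot":[0,0,0],"gripper":1}]' 80
python3 -m handwheel '[{"translation":[0.01,0,0],"delta_rot":[0,0,0],"gripper":1},{"translation":[0.04,0,0],"delta_rot":[0,0,0],"gripper":1},{"translation":[0.09,0,0],"delta_rot":[0,0,0],"gripper":1},{"translation":[0.15,0,0],"delta_rot":[0,0,0],"gripper":1},{"translation":[0.21,0,0],"delta_rot":[0,0,0],"gripper":1},{"translation":[0.27,0,0],"delta_rot":[0,0,0],"gripper":1},{"translation":[0.32,0,0],"delta_rot":[0,0,0],"gripper":1},{"translation":[0.35,0,0],"delta_rot":[0,0,0],"gripper":1},{"translation":[0.35,0,0],"delta_rot":[0,0,0],"gripper":1},{"translation":[0.35,0,0],"delta_rot":[0,0,0],"gripper":1}]' 100
python3 - <<'E'
from h import *
print(np.round(observe()['joints'],1)); go([.45,.2,.31],RX(60,90))
p,d=eyes.snapshot('scene'); cv2.imwrite('pics/s1.png',p[:,:,::-1])
E
```

```text
clock: 11.97
ee_pos: [0.4716, 0.3502, 0.1703]
tool_rot: [-10.8, -89.8, -79.4]
contact_force: [0.6, -1.1, 4.1]
gripper_width: 0.536
grasp_force: 81.5
clock: 12.8
ee_pos: [0.4706, 0.3502, 0.308]
tool_rot: [-93.2, -89.8, 3.1]
contact_force: [0.4, 0.6, -2.7]
gripper_width: 0.531
grasp_force: 103.6
[ -3.8   6.3 107.1  88.5  93.4 -23.3]
go [ 0.0048 -0.0513 -0.3756] [-1.000e-04 -3.332e-01 -2.100e-03]
```

View pics/s1.png

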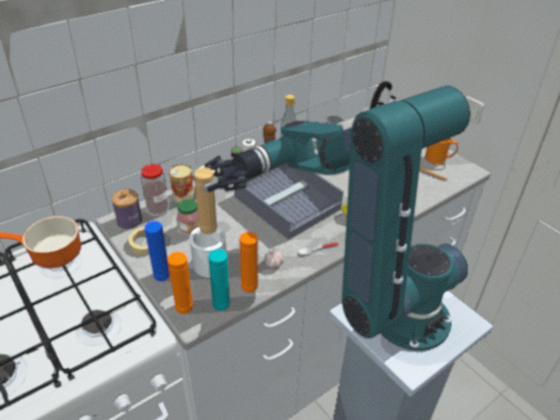

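The pin is held upright, clear of the crock (pin at about (205,200), gripper at (235,170)), and the bar is still lying in the tray at (285,193).

```bash
python3 -m handwheel '[{"translation":[0.01,0,-0.03],"delta_rot":[0,-0.03,0],"gripper":1},{"translation":[0.02,0,-0.08],"delta_rot":[0,-0.08,0],"gripper":1},{"translation":[0.02,0,-0.13],"delta_rot":[0,-0.15,0],"gripper":1},{"translation":[0.02,0,-0.19],"delta_rot":[0,-0.22,0],"gripper":1},{"translation":[0.02,0,-0.25],"delta_rot":[0,-0.29,0],"gripper":1},{"translation":[0.02,0.02,-0.31],"delta_rot":[0,-0.36,0],"gripper":1},{"translation":[0.02,0.04,-0.35],"delta_rot":[0,-0.43,0],"gripper":1},{"translation":[0.02,0.05,-0.375],"delta_rot":[0,-0.5,0],"gripper":1},{"translation":[0.02,0.05,-0.375],"delta_rot":[0,-0.57,0],"gripper":1},{"translation":[0.02,0.05,-0.375],"delta_rot":[0,-0.6,0],"gripper":1}]' 110
python3 -m handwheel '[{"translation":[0,0,0],"delta_rot":[0,-0.05,0],"gripper":1},{"translation":[0,0,0],"delta_rot":[0,-0.12,0],"gripper":1},{"translation":[0,0,0],"delta_rot":[0,-0.18,0],"gripper":1},{"translation":[0,0,0],"delta_rot":[0,-0.24,0],"gripper":1},{"translation":[0,0,0],"delta_rot":[0,-0.3,0],"gripper":1},{"translation":[0,0,0],"delta_rot":[0,-0.35,0],"gripper":1},{"translation":[0,0,0],"delta_rot":[0,-0.39,0],"gripper":1},{"translation":[0,0,0],"delta_rot":[0,-0.4,0],"gripper":1},{"translation":[0,0,0],"delta_rot":[0,-0.4,0],"gripper":1},{"translation":[0,0,0],"delta_rot":[0,-0.4,0],"gripper":1}]' 110
python3 -c "
from h import *
print(np.round(observe()['joints'],1)); go([.485,.18,.2],Ro.from_euler('xyz',[180,0,178],degrees=True).as_matrix())"
```

```text
clock: 13.68
ee_pos: [0.4917, 0.1999, 0.3172]
tool_rot: [-179.9, -35.9, 89.9]
contact_force: [-0.6, 0.4, -2.2]
gripper_width: 0.528
grasp_force: 112.7
clock: 14.52
ee_pos: [0.4908, 0.2, 0.3152]
tool_rot: [-179.7, -0.2, 90.0]
contact_force: [0.1, -0.5, -3.7]
gripper_width: 0.532
grasp_force: 112.7
[ 15.9   2.5  71.7   0.3 106.   16. ]
go [-0.051  -0.0127  0.2879] [-0.0014 -0.0045 -0.9783]
```

```bash
python3 -m handwheel '[{"translation":[0,0,0.03],"delta_rot":[0,0,-0.04],"gripper":1},{"translation":[-0.01,0,0.06],"delta_rot":[0,0,-0.1],"gripper":1},{"translation":[-0.02,0,0.1],"delta_rot":[0,0,-0.17],"gripper":1},{"translation":[-0.03,0,0.14],"delta_rot":[0,0,-0.24],"gripper":1},{"translation":[-0.04,0,0.18],"delta_rot":[0,0,-0.31],"gripper":1},{"translation":[-0.05,-0.01,0.22],"delta_rot":[0,0,-0.38],"gripper":1},{"translation":[-0.051,-0.013,0.25],"delta_rot":[0,0,-0.45],"gripper":1},{"translation":[-0.051,-0.013,0.28],"delta_rot":[0,0,-0.52],"gripper":1},{"translation":[-0.051,-0.013,0.288],"delta_rot":[0,0,-0.59],"gripper":1},{"translation":[-0.051,-0.013,0.288],"delta_rot":[0,0,-0.66],"gripper":1}]' 110
python3 -m handwheel '[{"translation":[0,0,0],"delta_rot":[0,0,-0.07],"gripper":1},{"translation":[0,0,0],"delta_rot":[0,0,-0.14],"gripper":1},{"translation":[0,0,0],"delta_rot":[0,0,-0.21],"gripper":1},{"translation":[0,0,0],"delta_rot":[0,0,-0.27],"gripper":1},{"translation":[0,0,0],"delta_rot":[0,0,-0.31],"gripper":1},{"translation":[0,0,0],"delta_rot":[0,0,-0.32],"gripper":1},{"translation":[0,0,0],"delta_rot":[0,0,-0.32],"gripper":1},{"translation":[0,0,0],"delta_rot":[0,0,-0.32],"gripper":1},{"translation":[0,0,0],"delta_rot":[0,0,-0.32],"gripper":1},{"translation":[0,0,0],"delta_rot":[0,0,-0.32],"gripper":1}]' 110
python3 - <<'E'
from h import *
print(np.round(observe()['joints'],1)); go([.485,.18,.06],Ro.from_euler('xyz',[180,0,178],degrees=True).as_matrix())
for n in ('top','scene'):
    p,d=eyes.snapshot(n); cv2.imwrite(f'pics/{n}5.png',p[:,:,::-1]); np.savez(n+'5.npz',p=p,d=d)
    P=cloud(n,d); h=cv2.cvtColor(p,cv2.COLOR_RGB2HSV); e=tool()[:3,3]
    q=P[(h[...,1]>70)&(h[...,0]<25)&(P[...,0]>.42)&(P[...,0]<.7)&(abs(P[...,1]-.18)<.05)&(P[...,2]>.08)]
    print(n,len(q),q.min(0).round(3),q.max(0).round(3))
    for a in np.arange(.46,.66,.03):
        s=q[abs(q[:,0]-a)<.008]
        if len(s)>5: print(a.round(2),len(s),'top z',np.percentile(s[:,2],98).round(4),'y',s[:,1].min().round(4),s[:,1].max().round(4))
E
```

```text
clock: 15.35
ee_pos: [0.4843, 0.1784, 0.1992]
tool_rot: [-179.9, -0.5, 149.5]
contact_force: [0.4, 0.6, -2.6]
gripper_width: 0.531
grasp_force: 112.7
clock: 16.18
ee_pos: [0.4856, 0.1797, 0.2017]
tool_rot: [179.8, -0.1, 178.1]
contact_force: [0.8, -0.1, -3.1]
gripper_width: 0.532
grasp_force: 112.6
[ 13.9   1.4  85.7   0.2  93.  -74.2]
go [ 0.0007 -0.0004  0.3544] [ 0.0019 -0.0016  0.0008]
top 232 [0.447 0.131 0.221] [0.643 0.199 0.539]
0.46 86 top z 0.3372 y 0.1527 0.1993
0.61 10 top z 0.2337 y 0.1516 0.1567
0.64 54 top z 0.2433 y 0.1511 0.1955
scene 561 [0.449 0.153 0.202] [0.643 0.23  0.364]
0.46 184 top z 0.3498 y 0.1558 0.2059
0.49 43 top z 0.3082 y 0.1569 0.2297
0.58 38 top z 0.2458 y 0.1669 0.2031
0.61 59 top z 0.2461 y 0.1624 0.2009
0.64 33 top z 0.2462 y 0.156 0.1989
```

View pics/top5.png

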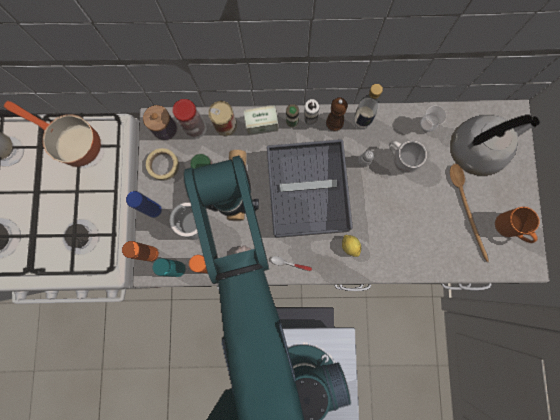

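The pin is horizontal at x 0.449–0.643, y about 0.178, with its top at z 0.246 along its length, so it has not sagged. The gap between crock and tray under it, around (240,185), is clear, so lower it there.

```bash
python3 -m handwheel '[{"translation":[0,0,0.04],"delta_rot":[0,0,0],"gripper":1},{"translation":[0,0,0.1],"delta_rot":[0,0,0],"gripper":1},{"translation":[0,0,0.17],"delta_rot":[0,0,0],"gripper":1},{"translation":[0,0,0.24],"delta_rot":[0,0,0],"gripper":1},{"translation":[0,0,0.31],"delta_rot":[0,0,0],"gripper":1},{"translation":[0,0,0.37],"delta_rot":[0,0,0],"gripper":1},{"translation":[0,0,0.42],"delta_rot":[0,0,0],"gripper":1},{"translation":[0,0,0.45],"delta_rot":[0,0,0],"gripper":1},{"translation":[0,0,0.47],"delta_rot":[0,0,0],"gripper":1},{"translation":[0,0,0.475],"delta_rot":[0,0,0],"gripper":1}]' 110
python3 -m handwheel '[{"translation":[0,0,0.002],"delta_rot":[0,0,0],"gripper":1},{"translation":[0,0,0.004],"delta_rot":[0,0,0],"gripper":1},{"translation":[0,0,0.006],"delta_rot":[0,0,0],"gripper":1},{"translation":[0,0,0.008],"delta_rot":[0,0,0],"gripper":1},{"translation":[0,0,0.01],"delta_rot":[0,0,0],"gripper":1},{"translation":[0,0,0.012],"delta_rot":[0,0,0],"gripper":1},{"translation":[0,0,0.012],"delta_rot":[0,0,0],"gripper":1},{"translation":[0,0,0.012],"delta_rot":[0,0,0],"gripper":1},{"translation":[0,0,0.012],"delta_rot":[0,0,0],"gripper":1},{"translation":[0,0,0.012],"delta_rot":[0,0,0],"gripper":1}]' 110
```

```text
clock: 17.12
ee_pos: [0.4846, 0.1804, 0.0106]
tool_rot: [179.9, -0.2, 178.1]
contact_force: [-0.6, 0.2, -2.4]
gripper_width: 0.531
grasp_force: 112.6
clock: 17.95
ee_pos: [0.4853, 0.1805, 0.0071]
tool_rot: [179.8, -0.1, 178.1]
contact_force: [0.1, -0.1, -2.4]
gripper_width: 0.533
grasp_force: 112.6
```

```bash
python3 -m handwheel '[{"translation":[0,0,0.001],"delta_rot":[0,0,0],"gripper":1},{"translation":[0,0,0.002],"delta_rot":[0,0,0],"gripper":1},{"translation":[0,0,0.003],"delta_rot":[0,0,0],"gripper":1},{"translation":[0,0,0.004],"delta_rot":[0,0,0],"gripper":1},{"translation":[0,0,0.005],"delta_rot":[0,0,0],"gripper":1},{"translation":[0,0,0.005],"delta_rot":[0,0,0],"gripper":1},{"translation":[0,0,0.005],"delta_rot":[0,0,0],"gripper":1},{"translation":[0,0,0.005],"delta_rot":[0,0,0],"gripper":1},{"translation":[0,0,0.005],"delta_rot":[0,0,0],"gripper":1},{"translation":[0,0,0.005],"delta_rot":[0,0,0],"gripper":1}]' 110
```

```text
clock: 18.78
ee_pos: [0.4853, 0.1806, 0.0064]
tool_rot: [179.8, -0.1, 178.1]
contact_force: [-4.0, -1.2, 5.8]
gripper_width: 0.531
grasp_force: 113.4
```

```bash
python3 -m handwheel '[{"translation":[0,0,0],"delta_rot":[0,0,0],"gripper":1},{"translation":[0,0,-0.001],"delta_rot":[0,0,0],"gripper":1},{"translation":[0,0,-0.001],"delta_rot":[0,0,0],"gripper":1},{"translation":[0,0,-0.001],"delta_rot":[0,0,0],"gripper":0.46},{"translation":[0,0,-0.001],"delta_rot":[0,0,0],"gripper":0.44},{"translation":[0,0,-0.001],"delta_rot":[0,0,0],"gripper":0.42},{"translation":[0,0,-0.001],"delta_rot":[0,0,0],"gripper":0.4},{"translation":[0,0,-0.001],"delta_rot":[0,0,0],"gripper":0.38},{"translation":[0,0,-0.001],"delta_rot":[0,0,0],"gripper":0.35},{"translation":[0,0,-0.001],"delta_rot":[0,0,0],"gripper":0.35}]' 20
python3 -m handwheel '[{"translation":[0,0,0],"delta_rot":[0,0,0],"gripper":0.25},{"translation":[0,0,0],"delta_rot":[0,0,0],"gripper":0.2},{"translation":[0,0,0],"delta_rot":[0,0,0],"gripper":0.1},{"translation":[0,0,0],"delta_rot":[0,0,0],"gripper":0},{"translation":[0,0,-0.05],"delta_rot":[0,0,0],"gripper":0},{"translation":[0,0,-0.12],"delta_rot":[0,0,0],"gripper":0},{"translation":[0,0,-0.2],"delta_rot":[0,0,0],"gripper":0},{"translation":[0,0,-0.28],"delta_rot":[0,0,0],"gripper":0},{"translation":[0,0,-0.35],"delta_rot":[0,0,0],"gripper":0},{"translation":[0,0,-0.35],"delta_rot":[0,0,0],"gripper":0}]' 20
cat > pin.py <<'E'
from h import *
T=tool(); p,d=eyes.snapshot('wrist'); cv2.imwrite('pics/pin_last.png',p[:,:,::-1])
P=cloud('wrist',d,T); h=cv2.cvtColor(p,cv2.COLOR_RGB2HSV)
m=((P[...,2]>.015)&(P[...,2]<.06)&(abs(P[...,0]-.55)<.15)&(P[...,1]>.11)&(P[...,1]<.27)).astype(np.uint8)*255
c=max(cv2.findContours(m,0,1)[0],key=cv2.contourArea); q=P[m>0]
cc=np.zeros_like(m); cv2.drawContours(cc,[c],-1,255,-1); q=P[(cc>0)&(m>0)]
print('depth',cv2.minAreaRect(np.float32(q[:,:2]*1000)),'top z',np.percentile(q[:,2],98))
t=q[q[:,2]>np.percentile(q[:,2],70)]; print('crest',t.mean(0),cv2.fitLine(np.float32(t[:,:2]),cv2.DIST_L2,0,.01,.01).ravel())
E
python3 pin.py
```

```text
clock: 19.62
ee_pos: [0.4853, 0.1805, 0.0052]
tool_rot: [179.8, -0.1, 178.1]
contact_force: [-0.3, 0.0, -0.9]
gripper_width: 0.654
grasp_force: 0.0
clock: 20.45
ee_pos: [0.4894, 0.1811, 0.1531]
tool_rot: [179.6, 0.6, 178.1]
contact_force: [0.8, -0.3, 1.0]
gripper_width: 0.999
grasp_force: 0.0
depth ((550.6349487304688, 176.77288818359375), (47.94395446777344, 189.79771423339844), 88.26010131835938) top z 0.04763740512575858
crest [0.54062763 0.1770194  0.04671793] [ 0.9996006  -0.02826031  0.54062766  0.1770194 ]
```

The pin lies at (0.5506,0.1768), axis at -1.7°, and measures 190 x 48 mm. The downhill finger has to pass over the bar's 12 mm top, so take the pin with the TCP at z = 0.015.

```bash
python3 -m handwheel '[{"translation":[-0.05,0,0],"delta_rot":[0,0,0],"gripper":0},{"translation":[-0.1,0,0],"delta_rot":[0,0,0],"gripper":0},{"translation":[-0.14,0,0],"delta_rot":[0,0,0],"gripper":0},{"translation":[-0.15,0,0],"delta_rot":[0,0,0],"gripper":0},{"translation":[-0.15,0,0],"delta_rot":[0,0,0],"gripper":0},{"translation":[-0.15,0,0],"delta_rot":[0,0,0],"gripper":0},{"translation":[-0.15,0,0],"delta_rot":[0,0,0],"gripper":0},{"translation":[-0.15,0,0],"delta_rot":[0,0,0],"gripper":0},{"translation":[-0.15,0,0],"delta_rot":[0,0,0],"gripper":0},{"translation":[-0.15,0,0],"delta_rot":[0,0,0],"gripper":0}]' 20
python3 pin.py; python3 q.py 0.5506 0.1768 0.015 178.3
```

```text
clock: 21.33
ee_pos: [0.5451, 0.1782, 0.1455]
tool_rot: [179.8, -0.1, 178.1]
contact_force: [-0.3, -0.1, 0.4]
gripper_width: 1.001
grasp_force: 0.0
depth ((550.822021484375, 176.6795654296875), (47.991188049316406, 188.95574951171875), 88.31343841552734) top z 0.04769092547672665
crest [0.54226499 0.17706521 0.04673352] [ 0.9995449  -0.03016633  0.542265    0.17706521]
[-0.0142 -0.0042  0.3263] [ 0.002  -0.0012 -0.0017]
```

```bash
python3 -m handwheel '[{"translation":[-0.01,-0.003,0.03],"delta_rot":[0.002,0,0],"gripper":0},{"translation":[-0.014,-0.004,0.09],"delta_rot":[0.002,0,0],"gripper":0},{"translation":[-0.014,-0.004,0.16],"delta_rot":[0.002,0,0],"gripper":0},{"translation":[-0.014,-0.004,0.22],"delta_rot":[0.002,0,0],"gripper":0},{"translation":[-0.014,-0.004,0.27],"delta_rot":[0.002,0,0],"gripper":0},{"translation":[-0.014,-0.004,0.31],"delta_rot":[0.002,0,0],"gripper":0},{"translation":[-0.014,-0.004,0.326],"delta_rot":[0.002,0,0],"gripper":0},{"translation":[-0.014,-0.004,0.326],"delta_rot":[0.002,0,0],"gripper":0},{"translation":[-0.014,-0.004,0.326],"delta_rot":[0.002,0,0],"gripper":0},{"translation":[-0.014,-0.004,0.326],"delta_rot":[0.002,0,0],"gripper":0}]' 20
python3 -m handwheel '[{"translation":[0,0,0],"delta_rot":[0,0,0],"gripper":0.2},{"translation":[0,0,0],"delta_rot":[0,0,0],"gripper":0.3},{"translation":[0,0,0],"delta_rot":[0,0,0],"gripper":0.36},{"translation":[0,0,0],"delta_rot":[0,0,0],"gripper":0.4},{"translation":[0,0,0],"delta_rot":[0,0,0],"gripper":0.44},{"translation":[0,0,0],"delta_rot":[0,0,0],"gripper":0.5},{"translation":[0,0,0],"delta_rot":[0,0,0],"gripper":1},{"translation":[0,0,0],"delta_rot":[0,0,0],"gripper":1},{"translation":[0,0,0],"delta_rot":[0,0,0],"gripper":1},{"translation":[0,0,0],"delta_rot":[0,0,0],"gripper":1}]' 50
```

```text
clock: 22.22
ee_pos: [0.5519, 0.177, 0.0162]
tool_rot: [180.0, 0.0, 178.1]
contact_force: [0.3, -0.1, -0.2]
gripper_width: 0.999
grasp_force: 0.0
clock: 23.05
ee_pos: [0.5513, 0.177, 0.0159]
tool_rot: [180.0, -0.1, 178.1]
contact_force: [-0.3, 1.0, 5.4]
gripper_width: 0.543
grasp_force: 52.1
```

```bash
python3 -m handwheel '[{"translation":[0,0,0],"delta_rot":[0,0,0],"gripper":1},{"translation":[0,0,0],"delta_rot":[0,0,0],"gripper":1},{"translation":[0,0,-0.01],"delta_rot":[0,0,0],"gripper":1},{"translation":[0,0,-0.05],"delta_rot":[0,0,0],"gripper":1},{"translation":[0,0,-0.1],"delta_rot":[0,0,0],"gripper":1},{"translation":[0,0,-0.17],"delta_rot":[0,0,0],"gripper":1},{"translation":[0,0,-0.25],"delta_rot":[0,0,0],"gripper":1},{"translation":[0,0,-0.3],"delta_rot":[0,0,0],"gripper":1},{"translation":[0,0,-0.33],"delta_rot":[0,0,0],"gripper":1},{"translation":[0,0,-0.33],"delta_rot":[0,0,0],"gripper":1}]' 70
python3 - <<'E'
from h import *
p,d=eyes.snapshot('scene'); P=cloud('scene',d); h=cv2.cvtColor(p,cv2.COLOR_RGB2HSV)
q=P[(h[...,1]>70)&(h[...,0]<25)&(P[...,0]>.42)&(P[...,0]<.7)&(abs(P[...,1]-.18)<.04)&(P[...,2]>.11)&(P[...,2]<.26)]
for a in np.arange(.46,.66,.02):
    s=q[abs(q[:,0]-a)<.008]
    if len(s)>5: print(a.round(2),len(s),'top z',np.percentile(s[:,2],98).round(4))
go([.56,.12,.19],Ro.from_euler('z',94,degrees=True).as_matrix()@np.diag([1,-1,-1]))
E
```

```text
clock: 23.88
ee_pos: [0.5524, 0.1769, 0.1495]
tool_rot: [180.0, 0.1, 178.1]
contact_force: [0.6, 0.3, -2.6]
gripper_width: 0.537
grasp_force: 72.1
0.46 161 top z 0.1835
0.48 66 top z 0.1844
0.5 65 top z 0.1852
0.52 59 top z 0.1847
0.54 78 top z 0.2391
0.56 39 top z 0.2202
0.62 6 top z 0.1841
go [-0.0262 -0.141  -0.1073] [-6.000e-04 -6.000e-04  9.347e-01]
```

```bash
python3 -m handwheel '[{"translation":[0,-0.01,-0.03],"delta_rot":[0,0,0.03],"gripper":1},{"translation":[0,-0.03,-0.07],"delta_rot":[0,0,0.08],"gripper":1},{"translation":[0,-0.05,-0.1],"delta_rot":[0,0,0.15],"gripper":1},{"translation":[-0.01,-0.07,-0.107],"delta_rot":[0,0,0.22],"gripper":1},{"translation":[-0.02,-0.1,-0.107],"delta_rot":[0,0,0.29],"gripper":1},{"translation":[-0.026,-0.12,-0.107],"delta_rot":[0,0,0.36],"gripper":1},{"translation":[-0.026,-0.14,-0.107],"delta_rot":[0,0,0.43],"gripper":1},{"translation":[-0.026,-0.14,-0.107],"delta_rot":[0,0,0.5],"gripper":1},{"translation":[-0.026,-0.14,-0.107],"delta_rot":[0,0,0.56],"gripper":1},{"translation":[-0.026,-0.14,-0.107],"delta_rot":[0,0,0.6],"gripper":1}]' 70
python3 -m handwheel '[{"translation":[0,0,0],"delta_rot":[0,0,0.05],"gripper":1},{"translation":[0,0,0],"delta_rot":[0,0,0.1],"gripper":1},{"translation":[0,0,0],"delta_rot":[0,0,0.16],"gripper":1},{"translation":[0,0,0],"delta_rot":[0,0,0.22],"gripper":1},{"translation":[0,0,0],"delta_rot":[0,0,0.28],"gripper":1},{"translation":[0,0,0],"delta_rot":[0,0,0.32],"gripper":1},{"translation":[0,0,0],"delta_rot":[0,0,0.335],"gripper":1},{"translation":[0,0,0],"delta_rot":[0,0,0.335],"gripper":1},{"translation":[0,0,0],"delta_rot":[0,0,0.335],"gripper":1},{"translation":[0,0,0],"delta_rot":[0,0,0.335],"gripper":1}]' 70
python3 -c "
from h import *
print(np.round(observe()['joints'],1)); go(slope(.055,0,.12),RS())"
```

```text
clock: 24.77
ee_pos: [0.5582, 0.12, 0.1857]
tool_rot: [-179.6, -0.2, 123.9]
contact_force: [-0.2, -0.0, -1.6]
gripper_width: 0.536
grasp_force: 72.0
clock: 25.6
ee_pos: [0.5593, 0.1204, 0.1886]
tool_rot: [-179.8, 0.0, 94.0]
contact_force: [-0.2, -0.5, -2.9]
gripper_width: 0.536
grasp_force: 72.0
[ 6.5  8.7 79.3  0.  92.2  2.4]
go [-0.3731  0.1546  0.0964] [-0.0804 -0.0001  0.0017]
```

```bash
python3 -m handwheel '[{"translation":[-0.04,0.02,0],"delta_rot":[-0.01,0,0],"gripper":1},{"translation":[-0.1,0.04,0.01],"delta_rot":[-0.02,0,0],"gripper":1},{"translation":[-0.17,0.07,0.02],"delta_rot":[-0.04,0,0],"gripper":1},{"translation":[-0.23,0.1,0.04],"delta_rot":[-0.06,0,0],"gripper":1},{"translation":[-0.29,0.12,0.06],"delta_rot":[-0.08,0,0.002],"gripper":1},{"translation":[-0.34,0.14,0.08],"delta_rot":[-0.08,0,0.002],"gripper":1},{"translation":[-0.373,0.155,0.096],"delta_rot":[-0.08,0,0.002],"gripper":1},{"translation":[-0.373,0.155,0.096],"delta_rot":[-0.08,0,0.002],"gripper":1},{"translation":[-0.373,0.155,0.096],"delta_rot":[-0.08,0,0.002],"gripper":1},{"translation":[-0.373,0.155,0.096],"delta_rot":[-0.08,0,0.002],"gripper":1}]' 70
python3 - <<'E'
from h import *
print(np.round(observe()['joints'],1)); go(slope(.055,0,.025),RS())
T=tool(); p,d=eyes.snapshot('wrist'); cv2.imwrite('pics/w6.png',p[:,:,::-1]); P=cloud('wrist',d,T); l=(P-C)@RT-[.0175,0,.024]
# bar and pin in slope frame
a=np.radians(7); h=-l[...,0]*np.sin(a)+l[...,2]*np.cos(a); x=l[...,0]*np.cos(a)+l[...,2]*np.sin(a)
for nm,lo,hi,x0,x1 in (('bar',.006,.02,-.06,.05),('pin',.11,.17,-.1,.2)):
    m=((h>lo)&(h<hi)&(x>x0)&(x<x1)&(abs(l[...,1])<.105)); q=np.c_[x[m],l[...,1][m]]
    print(nm,m.sum(),cv2.minAreaRect(np.float32(q*1000)),np.percentile(h[m],98))
E
```

```text
clock: 26.43
ee_pos: [0.6319, -0.0233, 0.1512]
tool_rot: [172.9, -0.1, 93.8]
contact_force: [-0.0, 0.6, -2.9]
gripper_width: 0.537
grasp_force: 72.2
[ -8.   12.1  79.9   1.5  81.1 -12. ]
go [-0.0022 -0.0021  0.2407] [ 0.0007 -0.0006 -0.0005]
bar 5828 ((-1.456192970275879, 14.472450256347656), (146.85426330566406, 24.204757690429688), 89.7176742553711) 0.012492055839511873
pin 47448 ((60.170616149902344, 21.358314514160156), (145.59368896484375, 100.10330963134766), 69.00482177734375) 0.16703359413925947
```

View pics/w6.png

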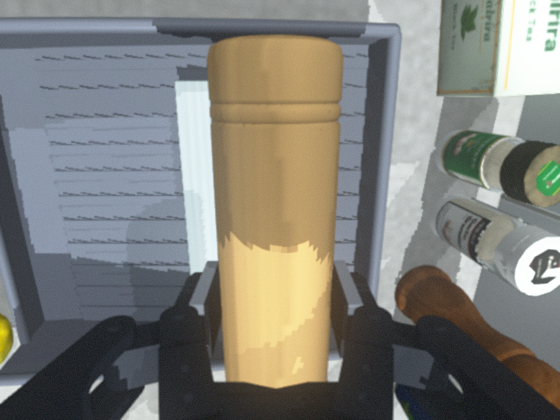

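The wrist view shows the pin gripped at its middle, square to the tray, with the bar to its left (pixels 178–215). The bar is at -1.5 mm on the slope and the pin is 55 mm uphill. Lower it.

```bash
python3 -m handwheel '[{"translation":[0,0,0.03],"delta_rot":[0,0,0],"gripper":1},{"translation":[-0.002,-0.002,0.07],"delta_rot":[0,0,0],"gripper":1},{"translation":[-0.002,-0.002,0.11],"delta_rot":[0,0,0],"gripper":1},{"translation":[-0.002,-0.002,0.15],"delta_rot":[0,0,0],"gripper":1},{"translation":[-0.002,-0.002,0.18],"delta_rot":[0,0,0],"gripper":1},{"translation":[-0.002,-0.002,0.21],"delta_rot":[0,0,0],"gripper":1},{"translation":[-0.002,-0.002,0.23],"delta_rot":[0,0,0],"gripper":1},{"translation":[-0.002,-0.002,0.245],"delta_rot":[0,0,0],"gripper":1},{"translation":[-0.002,-0.002,0.25],"delta_rot":[0,0,0],"gripper":1},{"translation":[-0.002,-0.002,0.25],"delta_rot":[0,0,0],"gripper":1}]' 70
python3 -c "
from h import *
go(slope(.055,0,.016),RS())"
```

```text
clock: 27.32
ee_pos: [0.6433, -0.024, 0.0514]
tool_rot: [173.0, -0.0, 93.8]
contact_force: [-0.5, 0.6, -2.2]
gripper_width: 0.534
grasp_force: 72.2
go [0.0018 0.0003 0.0121] [ 0.0005 -0.0001 -0.0008]
```

```bash
python3 -m handwheel '[{"translation":[0,0,0.001],"delta_rot":[0,0,0],"gripper":1},{"translation":[0,0,0.002],"delta_rot":[0,0,0],"gripper":1},{"translation":[0,0,0.003],"delta_rot":[0,0,0],"gripper":1},{"translation":[0,0,0.004],"delta_rot":[0,0,0],"gripper":1},{"translation":[0,0,0.005],"delta_rot":[0,0,0],"gripper":1},{"translation":[0,0,0.006],"delta_rot":[0,0,0],"gripper":1},{"translation":[0,0,0.007],"delta_rot":[0,0,0],"gripper":1},{"translation":[0,0,0.007],"delta_rot":[0,0,0],"gripper":1},{"translation":[0,0,0.007],"delta_rot":[0,0,0],"gripper":1},{"translation":[0,0,0.007],"delta_rot":[0,0,0],"gripper":1}]' 70
python3 -m handwheel '[{"translation":[0,0,0.0005],"delta_rot":[0,0,0],"gripper":1},{"translation":[0,0,0.001],"delta_rot":[0,0,0],"gripper":1},{"translation":[0,0,0.0015],"delta_rot":[0,0,0],"gripper":1},{"translation":[0,0,0.002],"delta_rot":[0,0,0],"gripper":1},{"translation":[0,0,0.0025],"delta_rot":[0,0,0],"gripper":1},{"translation":[0,0,0.003],"delta_rot":[0,0,0],"gripper":1},{"translation":[0,0,0.003],"delta_rot":[0,0,0],"gripper":1},{"translation":[0,0,0.003],"delta_rot":[0,0,0],"gripper":1},{"translation":[0,0,0.003],"delta_rot":[0,0,0],"gripper":1},{"translation":[0,0,0.003],"delta_rot":[0,0,0],"gripper":1}]' 70
python3 -c "
from h import *
go(slope(.055,0,.016),RS())"
```

```text
clock: 28.15
ee_pos: [0.6437, -0.0241, 0.049]
tool_rot: [172.9, -0.0, 93.8]
contact_force: [-0.2, 0.4, -1.8]
gripper_width: 0.537
grasp_force: 72.2
clock: 28.98
ee_pos: [0.6439, -0.0241, 0.0478]
tool_rot: [172.9, -0.0, 93.8]
contact_force: [0.4, -0.2, -2.0]
gripper_width: 0.534
grasp_force: 72.2
go [0.002 0.    0.003] [ 0.0008 -0.     -0.0009]
```

```bash
python3 -m handwheel '[{"translation":[0,0,0.0005],"delta_rot":[0,0,0],"gripper":1},{"translation":[0,0,0.001],"delta_rot":[0,0,0],"gripper":1},{"translation":[0,0,0.0015],"delta_rot":[0,0,0],"gripper":1},{"translation":[0,0,0.002],"delta_rot":[0,0,0],"gripper":1},{"translation":[0,0,0.0025],"delta_rot":[0,0,0],"gripper":1},{"translation":[0,0,0.003],"delta_rot":[0,0,0],"gripper":1},{"translation":[0,0,0.0035],"delta_rot":[0,0,0],"gripper":1},{"translation":[0,0,0.004],"delta_rot":[0,0,0],"gripper":1},{"translation":[0,0,0.004],"delta_rot":[0,0,0],"gripper":1},{"translation":[0,0,0.004],"delta_rot":[0,0,0],"gripper":1}]' 70
python3 -c "
from h import *
go(slope(.055,0,.016),RS())"
```

```text
clock: 29.82
ee_pos: [0.644, -0.0241, 0.0468]
tool_rot: [172.9, -0.0, 93.8]
contact_force: [-2.9, 0.4, 3.1]
gripper_width: 0.537
grasp_force: 72.4
go [0.0021 0.     0.0005] [ 0.0008  0.     -0.0009]
```

```bash
python3 -m handwheel '[{"translation":[0,0,-0.0015],"delta_rot":[0,0,0],"gripper":1},{"translation":[0,-0.006,-0.0015],"delta_rot":[0,0,0],"gripper":1},{"translation":[0,-0.013,-0.0015],"delta_rot":[0,0,0],"gripper":1},{"translation":[0,-0.02,-0.0015],"delta_rot":[0,0,0],"gripper":1},{"translation":[0,-0.027,-0.0015],"delta_rot":[0,0,0],"gripper":1},{"translation":[0,-0.034,-0.0015],"delta_rot":[0,0,0],"gripper":1},{"translation":[0,-0.041,-0.0015],"delta_rot":[0,0,0],"gripper":1},{"translation":[0,-0.046,-0.0015],"delta_rot":[0,0,0],"gripper":1},{"translation":[0,-0.05,-0.0015],"delta_rot":[0,0,0],"gripper":1},{"translation":[0,-0.05,-0.0015],"delta_rot":[0,0,0],"gripper":1}]' 70
python3 -c "
from h import *
go(slope(.031,0,.016),RS())"
```

```text
clock: 30.65
ee_pos: [0.6236, -0.0254, 0.0443]
tool_rot: [173.0, -0.0, 93.8]
contact_force: [-0.6, 1.1, -0.7]
gripper_width: 0.532
grasp_force: 72.4
go [ 0.0019 -0.0086  0.0005] [ 0.0004 -0.0001 -0.0009]
```

```bash
python3 -m handwheel '[{"translation":[0,-0.001,0],"delta_rot":[0,0,0],"gripper":1},{"translation":[0,-0.002,0],"delta_rot":[0,0,0],"gripper":1},{"translation":[0,-0.003,0],"delta_rot":[0,0,0],"gripper":1},{"translation":[0,-0.004,0],"delta_rot":[0,0,0],"gripper":1},{"translation":[0,-0.005,0],"delta_rot":[0,0,0],"gripper":1},{"translation":[0,-0.006,0],"delta_rot":[0,0,0],"gripper":1},{"translation":[0,-0.006,0],"delta_rot":[0,0,0],"gripper":1},{"translation":[0,-0.006,0],"delta_rot":[0,0,0],"gripper":1},{"translation":[0,-0.006,0],"delta_rot":[0,0,0],"gripper":1},{"translation":[0,-0.006,0],"delta_rot":[0,0,0],"gripper":1}]' 70
python3 -m handwheel '[{"translation":[0,-0.0005,0],"delta_rot":[0,0,0],"gripper":1},{"translation":[0,-0.001,0],"delta_rot":[0,0,0],"gripper":1},{"translation":[0,-0.0015,0],"delta_rot":[0,0,0],"gripper":1},{"translation":[0,-0.002,0],"delta_rot":[0,0,0],"gripper":1},{"translation":[0,-0.0025,0],"delta_rot":[0,0,0],"gripper":1},{"translation":[0,-0.003,0],"delta_rot":[0,0,0],"gripper":1},{"translation":[0,-0.003,0],"delta_rot":[0,0,0],"gripper":1},{"translation":[0,-0.003,0],"delta_rot":[0,0,0],"gripper":1},{"translation":[0,-0.003,0],"delta_rot":[0,0,0],"gripper":1},{"translation":[0,-0.003,0],"delta_rot":[0,0,0],"gripper":1}]' 70
python3 -c "
from h import *
go(slope(.031,0,.016),RS())"
```

```text
clock: 31.48
ee_pos: [0.6218, -0.0255, 0.044]
tool_rot: [172.9, -0.0, 93.8]
contact_force: [-0.2, -0.6, -0.8]
gripper_width: 0.538
grasp_force: 72.4
clock: 32.32
ee_pos: [0.6208, -0.0256, 0.044]
tool_rot: [172.9, -0.0, 93.8]
contact_force: [1.7, -0.2, -1.9]
gripper_width: 0.537
grasp_force: 72.4
go [ 0.0019 -0.0014  0.0006] [ 0.001  -0.     -0.0009]
```

```bash
python3 -m handwheel '[{"translation":[0,-0.0003,0],"delta_rot":[0,0,0],"gripper":1},{"translation":[0,-0.0006,0],"delta_rot":[0,0,0],"gripper":1},{"translation":[0,-0.0009,0],"delta_rot":[0,0,0],"gripper":1},{"translation":[0,-0.0012,0],"delta_rot":[0,0,0],"gripper":1},{"translation":[0,-0.0015,0],"delta_rot":[0,0,0],"gripper":1},{"translation":[0,-0.0018,0],"delta_rot":[0,0,0],"gripper":1},{"translation":[0,-0.002,0],"delta_rot":[0,0,0],"gripper":1},{"translation":[0,-0.002,0],"delta_rot":[0,0,0],"gripper":1},{"translation":[0,-0.002,0],"delta_rot":[0,0,0],"gripper":1},{"translation":[0,-0.002,0],"delta_rot":[0,0,0],"gripper":1}]' 70
python3 - <<'E'
from h import *
T=tool(); F=[]
for k in range(4):
    p,d=eyes.snapshot('wrist'); F.append(observe()['contact_force'])
print(np.round(F,1)); cv2.imwrite('pics/w7.png',p[:,:,::-1]); P=cloud('wrist',d,T); l=(P-C)@RT-[.0175,0,.024]
a=np.radians(7); h=-l[...,0]*np.sin(a)+l[...,2]*np.cos(a); x=l[...,0]*np.cos(a)+l[...,2]*np.sin(a)
m=(h>.006)&(h<.016)&(x>-.06)&(x<.015)&(abs(l[...,1])<.105); ys=l[...,1]
for y in np.arange(-.02,.09,.02):
    s=m&(abs(ys-y)<.008); t=(h>.02)&(h<.06)&(abs(ys-y)<.008)&(x<.07)&(x>0)
    if s.sum()>20: print(y.round(2),'bar x',np.percentile(x[s],[1,99]).round(4), 'pin',np.percentile(x[t],[1,99]).round(4) if t.sum()>20 else '', np.percentile(h[t],99).round(4) if t.sum()>20 else '')
E
```

```text
clock: 33.15
ee_pos: [0.6199, -0.0257, 0.0438]
tool_rot: [172.9, -0.0, 93.8]
contact_force: [3.0, 1.3, -2.2]
gripper_width: 0.535
grasp_force: 72.4
[[ 2.3  0.2 -1.8]
 [ 3.2  0.2 -1.2]
 [ 2.7  0.  -0.9]
 [ 2.8  0.9 -1.9]]
0.0 bar x [-0.0135  0.0041] pin [0.0045 0.0667] 0.0578
0.02 bar x [-0.0134  0.0041] pin [0.0086 0.0533] 0.048
0.04 bar x [-0.0135  0.0041] pin [0.0086 0.0532] 0.048
0.06 bar x [-0.0132  0.0042] pin [0.0086 0.0531] 0.048
0.08 bar x [-0.0134  0.0042] pin [0.0086 0.0531] 0.048
```

View pics/w7.png

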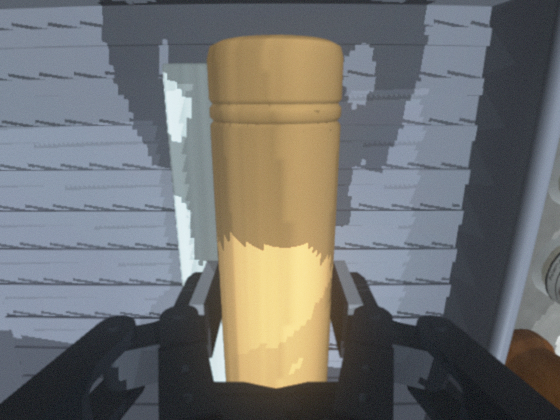

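The pin bears on the bar with a steady 2.7 N or so (bar's edge at pixels 165–180, pin parallel, both square). Seat it on the ribs, ease the grip and open slowly.

```bash
python3 -m handwheel '[{"translation":[0,0,0.0003],"delta_rot":[0,0,0],"gripper":1},{"translation":[0,0,0.0006],"delta_rot":[0,0,0],"gripper":1},{"translation":[0,0,0.001],"delta_rot":[0,0,0],"gripper":1},{"translation":[0,0,0.0015],"delta_rot":[0,0,0],"gripper":1},{"translation":[0,0,0.0015],"delta_rot":[0,0,0],"gripper":1},{"translation":[0,0,0.0015],"delta_rot":[0,0,0],"gripper":1},{"translation":[0,0,0.0015],"delta_rot":[0,0,0],"gripper":1},{"translation":[0,0,0.0015],"delta_rot":[0,0,0],"gripper":1},{"translation":[0,0,0.0015],"delta_rot":[0,0,0],"gripper":1},{"translation":[0,0,0.0015],"delta_rot":[0,0,0],"gripper":1}]' 20
```

```text
clock: 34.18
ee_pos: [0.6199, -0.0256, 0.0438]
tool_rot: [172.9, -0.0, 93.8]
contact_force: [-1.7, 0.7, 5.6]
gripper_width: 0.536
grasp_force: 72.8
```

```bash
python3 -m handwheel '[{"translation":[0,0,-0.0007],"delta_rot":[0,0,0],"gripper":1},{"translation":[0,0,-0.0007],"delta_rot":[0,0,0],"gripper":1},{"translation":[0,0,-0.0007],"delta_rot":[0,0,0],"gripper":1},{"translation":[0,0,-0.0007],"delta_rot":[0,0,0],"gripper":0.46},{"translation":[0,0,-0.0007],"delta_rot":[0,0,0],"gripper":0.45},{"translation":[0,0,-0.0007],"delta_rot":[0,0,0],"gripper":0.44},{"translation":[0,0,-0.0007],"delta_rot":[0,0,0],"gripper":0.43},{"translation":[0,0,-0.0007],"delta_rot":[0,0,0],"gripper":0.42},{"translation":[0,0,-0.0007],"delta_rot":[0,0,0],"gripper":0.41},{"translation":[0,0,-0.0007],"delta_rot":[0,0,0],"gripper":0.4}]' 20
python3 -m handwheel '[{"translation":[0,0,0],"delta_rot":[0,0,0],"gripper":0.38},{"translation":[0,0,0],"delta_rot":[0,0,0],"gripper":0.36},{"translation":[0,0,0],"delta_rot":[0,0,0],"gripper":0.34},{"translation":[0,0,0],"delta_rot":[0,0,0],"gripper":0.32},{"translation":[0,0,0],"delta_rot":[0,0,0],"gripper":0.3},{"translation":[0,0,0],"delta_rot":[0,0,0],"gripper":0.28},{"translation":[0,0,0],"delta_rot":[0,0,0],"gripper":0.26},{"translation":[0,0,0],"delta_rot":[0,0,0],"gripper":0.25},{"translation":[0,0,0],"delta_rot":[0,0,0],"gripper":0.25},{"translation":[0,0,0],"delta_rot":[0,0,0],"gripper":0.25}]' 20
python3 -m handwheel '[{"translation":[0,0,-0.01],"delta_rot":[0,0,0],"gripper":0.25},{"translation":[0,0,-0.03],"delta_rot":[0,0,0],"gripper":0.25},{"translation":[0,0,-0.06],"delta_rot":[0,0,0],"gripper":0.25},{"translation":[0,0,-0.1],"delta_rot":[0,0,0],"gripper":0.25},{"translation":[0,0,-0.15],"delta_rot":[0,0,0],"gripper":0.25},{"translation":[0,0,-0.22],"delta_rot":[0,0,0],"gripper":0.25},{"translation":[0,0,-0.3],"delta_rot":[0,0,0],"gripper":0.25},{"translation":[0,0,-0.38],"delta_rot":[0,0,0],"gripper":0.25},{"translation":[0,0,-0.45],"delta_rot":[0,0,0],"gripper":0.25},{"translation":[0,0,-0.45],"delta_rot":[0,0,0],"gripper":0.25}]' 20
cat > chk.py <<'E'
from h import *
T=tool(); p,d=eyes.snapshot('wrist'); cv2.imwrite('pics/w8.png',p[:,:,::-1]); P=cloud('wrist',d,T); l=(P-C)@RT-[.0175,0,.024]
a=np.radians(7); h=-l[...,0]*np.sin(a)+l[...,2]*np.cos(a); x=l[...,0]*np.cos(a)+l[...,2]*np.sin(a); ys=l[...,1]
for nm,m in (('bar',(h>.006)&(h<.016)&(x>-.06)&(x<.012)&(abs(ys)<.105)),('pin',(h>.022)&(h<.06)&(abs(ys)<.105)&(x<.09)&(x>-.02))):
    if m.sum()>50: print(nm,m.sum(),[np.round(v,1) for v in cv2.minAreaRect(np.float32(np.c_[x[m],ys[m]]*1000))],np.percentile(h[m],98))
E
python3 chk.py
```

```text
clock: 35.02
ee_pos: [0.6192, -0.0256, 0.0426]
tool_rot: [173.0, -0.0, 93.8]
contact_force: [0.3, -0.3, -0.8]
gripper_width: 0.601
grasp_force: 0.0
clock: 35.85
ee_pos: [0.6199, -0.0256, 0.0435]
tool_rot: [172.9, -0.0, 93.8]
contact_force: [-0.4, -0.0, 0.1]
gripper_width: 0.748
grasp_force: 0.0
clock: 36.68
ee_pos: [0.6006, -0.0277, 0.2329]
tool_rot: [172.0, 0.2, 93.8]
contact_force: [1.3, 0.1, 1.1]
gripper_width: 0.754
grasp_force: 0.0
bar 3637 [array([-3.6, -2.5]), array([ 20.7, 179.8]), np.float64(0.2)] 0.012628591205286869
pin 10429 [array([31. , -1.6]), array([ 47.9, 188.5]), np.float64(0.1)] 0.04790736353289585
```

```bash
python3 -m handwheel '[{"translation":[0,0,0],"delta_rot":[0,0,0],"gripper":0.25},{"translation":[0,0,0],"delta_rot":[0,0,0],"gripper":0.25},{"translation":[0,0,0],"delta_rot":[0,0,0],"gripper":0.25},{"translation":[0,0,0],"delta_rot":[0,0,0],"gripper":0.25},{"translation":[0,0,0],"delta_rot":[0,0,0],"gripper":0.25},{"translation":[0,0,0],"delta_rot":[0,0,0],"gripper":0.25},{"translation":[0,0,0],"delta_rot":[0,0,0],"gripper":0.25},{"translation":[0,0,0],"delta_rot":[0,0,0],"gripper":0.25},{"translation":[0,0,0],"delta_rot":[0,0,0],"gripper":0.25},{"translation":[0,0,0],"delta_rot":[0,0,0],"gripper":0.25}]' 20
python3 chk.py && python3 -c "
from station import bot
print(bot.job_done())"
```

```text
clock: 37.57
ee_pos: [0.5978, -0.0272, 0.2221]
tool_rot: [172.9, -0.0, 93.8]
contact_force: [-0.5, 0.6, 0.4]
gripper_width: 0.754
grasp_force: 0.0
bar 3820 [array([-3.6, -2. ]), array([ 20.6, 179.3]), np.float64(0.1)] 0.012679506881369583
pin 11057 [array([31.1, -1.7]), array([ 47.9, 188.9]), np.float64(0.2)] 0.047874825535058924
the job is handed in; nothing more can be done
None
```

I handed the job in at about 38 s: in the last wrist view the bar lies square at mid-slope and the pin lies parallel to it, its axis 33 mm uphill where it bears on the bar, with both at rest and the gripper clear; no verdict came back.

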